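Change over the terminal-bar clamping jig

ROBOT

A 7-joint arm with a two-finger parallel gripper is mounted at the origin on the work surface. World frame = base frame: x ahead of the robot, y to its left, z up, the work surface at z = 0. Lengths are in mm, angles in rad, forces in N, time in s.
With the tool pointing down it reaches from about 350 to 900 mm from the base axis. Payload 7.2 kg.
Tool frame: the origin (TCP) lies at the very end of the fingers, on their centre line; the grasp point (between the pads) lies 19 mm behind it (r.tcp_to_grasp is the distance from the TCP to the grasp point, in mm); z points along the fingers, y is the direction in which the jaws open and shut (so a half turn about z gives the same grasp; the last joint's range is limited). The gripper opens to 85 mm and grips with 20 to 120 N. Pads are 22 mm wide; open, the fingers measure 114 mm over their backs; the gripper's body (76 mm by 85 mm) begins 54 mm behind the grasp point. The pads swing forward as they close: fully open they stand 13 mm farther back than shut.
Start: joints at [-1.286, 0.411, -0.013, 1.596, 0.006, 1.134, -0.082], TCP at [215.964, 586.505, 231.297] pointing down, gripper open.
Joint ranges: [-2.95, 2.95], [-0.29, 1.99], [-1.47, 1.44], [0.14, 2.54], [-1.03, 4.17], [0.13, 1.85], [-2.86, 2.86]. Speed limits (rad/s): [2.39, 2.39, 3.01, 3.01, 3.14, 3.14, 3.14].

INTERFACE

Orientations are given as a 3x3 rotation matrix whose columns are the frame's x, y, z axes.
In Python, from plant import r gives the robot as it stands. The module is installed in compiled form; this text tells all that it offers.
- The arm moves only by the tool servo_tool, never from a script. Its argument "rows" is a list of rows, each an object with "claw": the closure in counts, from 0 (fully open) to 255 (shut); "travel": the shift along the world's x, y, z in m, a list of three; "yaw": the turn about the world's z in rad. In form: [{"claw": claw, "travel": [dx, dy, dz], "yaw": yaw}, ...]. A call has 1 to 5 rows; each row is the pose to reach, as a shift and turn from the pose measured when the call began; what a row does not reach only later rows make up. A row lasts 1/8 s, in which the tool goes at most 62.5 mm and 10.7 degrees, less where a joint would pass 70% of its speed; a pose out of reach is approached as far as the arm can. A call with a gripper value outside its range is refused whole. The fingers move at their own pace and stop on an object; "grip_force" is the grip in N (left out, the last holds). Time passes only in rows, so rows that repeat a pose let the fingers close. It gives the time, the measured TCP pose, the force and the opening at its end, in the units of the state.
- r.sense(): the state, without advancing time (a new reading comes with each control period).
- r.read_camera(name): name is "scene" or "top" or "wrist"; returns a dict with "pixels" (420x560x3 uint8, red, green, blue), "range_z" (420x560 float32, mm along the optical axis (not along the pixel's ray), 0 where there is no reading), "camera_matrix" (3x3 intrinsics, pixels), "rvec" (rotation vector, rad) and "tvec" (3), from world to camera coordinates, as OpenCV has them. Camera axes: x right, y down, z forward; pixel columns grow to the right and rows downward; lengths in mm; the calibration is good to about 2 mm. A picture is of the moment at which its call begins.
- r.sign_off(): hands the job in, once; it reports no verdict.
The state is a dict: "t": time; "qpos": joint angles; "dq": joint speeds; "tau": joint torques, N m; "tcp_pos": TCP position; "tcp_rot": TCP orientation; "ft_force": force on the tool from outside, world axes, zero at the start; "wrist_torque": the same for the moment, N m; "finger_gap": finger opening in mm.
Only numpy, scipy, OpenCV 4.12 (cv2) and the standard library are available. Lean on these libraries where they do the work, as an engineer would, in place of code of your own. Each camera call takes 0.05 s, during which the arm holds its last target. There are 200 camera calls.

TASK

Raise the red presser lever of the clamping jig all the way, move the finished bar (green band) from the jig to the empty blue bin beside it, and load all the plain brass bars that are on the grey mat: side by side in one row along the back stop, the first one snug against the back stop, the others snug against each other, and the end of every bar snug against the side stop. With the bars all home, lower the lever fully so that the foot clamps them. Leave everything else on the bench where it is.

Things in the scene. Friction and masses are not known exactly. Their poses are not given: they have to be found in the camera images.
- jig: Clamping jig, fixed: aluminium plate 10 mm thick with two dark steel stops, a blue head behind. Origin: inside corner where the stops' faces meet, at bench level (plate's top is 10 mm above). x points away from the robot, y left, z up. Back stop's face: x = 0, from y -110 to 0 mm; side stop's face: y = 0, from x -120 to 0 mm. Plate: x -150 to +90, y -150 to +30 mm; bars lie at negative x and y.
- row_start (a point): Where the origin of the first bar lies when snug: jig x -12, y -35, z +10 mm. Axes as the jig's. Bars lie lengthwise along y; the second and third belong 24 and 48 mm nearer the robot (-x). The stops are 12 mm high and 12 mm thick, on top of the plate.
- presser (a joint): Presser lever angle (rad): 0 = lowered, foot on the bars (its underside 0.5 mm above them at 0, flat on them at -0.005; end stop -0.03), 1.5 = fully raised (end stop). Stays where left (friction, 4 to 5 N at the handle). The black foot (when down, over jig x -78 to -2, y -48 to -22 mm) and yellow arm turn with it; fully raised, they stand upright over 30 mm behind the back stop's face, up to 180 mm high.
- lever_grip (a point): Middle of the red round handle's free length at the lever's end: 12 mm diameter, along the jig's y, free 22 mm to the left and 26 mm to the right of here (there the lever's arm begins). Moves on an 85 mm circle about pivot: at joint 0 it is 84 mm on the robot's side (jig -x) of it and 15 mm above; lifting carries it up and away from the robot.
- pivot (a point): Point on the lever's hinge axis (along the jig's y), level with the handle's middle: jig x +60, y +78, z +35 mm. Axes as the jig's.
- done_bar: The finished bar: brass terminal bar 24 x 70 x 14 mm (x, y, z), 0.19 kg or so, two dark tapped holes on top; origin at the centre of its underside, y along its length; a green band round its middle. At the start it lies in the jig under the presser foot, away from the stops.
- mat: Flat grey supply mat 270 x 100 x 4 mm, fixed; origin at the centre of its underside, x along its length. The plain bars start on it, end to end with gaps, roughly lengthwise along x.
- bin: Blue open bin for finished bars, fixed; 170 x 130 x 55 mm high outside (x, y, z), wall and floor 4 mm; origin at the centre of its underside.
- bar1: Plain (unmarked) brass terminal bar 24 x 70 x 14 mm (x, y, z), 0.19 kg or so, two dark tapped holes on top; origin at the centre of its underside, y along its length. May be absent (None): two or three are there.
- bar2: Plain (unmarked) brass terminal bar 24 x 70 x 14 mm (x, y, z), 0.19 kg or so, two dark tapped holes on top; origin at the centre of its underside, y along its length. May be absent (None): two or three are there.
- bar3: Plain (unmarked) brass terminal bar 24 x 70 x 14 mm (x, y, z), 0.19 kg or so, two dark tapped holes on top; origin at the centre of its underside, y along its length. May be absent (None): two or three are there.
- fitting: Bystander, to be left alone: brass pipe fitting, 40 mm across, 34 mm tall; origin under its centre.
- jar: Bystander, to be left alone: small lidded jar, 36 mm across, 55 mm tall; origin under its centre.
- tape: Bystander, to be left alone: yellow roll of tape, 42 mm across, 18 mm tall; origin under its centre.
- flange: Bystander, to be left alone: round steel flange, 60 mm across, 22 mm tall; origin under its centre.
- wrench: Bystander, to be left alone: open-ended steel wrench lying flat; origin under its centre line.
- screwdriver: Bystander, to be left alone: screwdriver lying flat; origin under its centre line.

How it is judged (in metres and radians):
On the way, in this order (a step that is already met when the one before it is completed fails the run):
1. the presser lever is raised all the way (value of joint presser above 1.35 rad), for 0.2 s.
2. with the lever up, the finished bar is out of the jig, in the bin, and every plain bar is home against the stops (value of joint presser above 1.2 rad and y of bar1 in the frame of jig between -0.0385 and -0.032 m and z of bar1 in the frame of jig between 0.007 and 0.0135 m and angle between the y axis of each of bar1, bar2, bar3 and the y axis of jig, either way round below 0.06 rad and (x of bar1 in the frame of jig between -0.0145 and -0.0095 m or (x of bar1 in the frame of jig between -0.04 and -0.0335 m and (x of bar2 in the frame of jig between -0.0145 and -0.0095 m or x of bar3 in the frame of jig between -0.0145 and -0.0095 m)) or (x of bar1 in the frame of jig between -0.0655 and -0.0575 m and (x of bar2 in the frame of jig between -0.04 and -0.0335 m or x of bar3 in the frame of jig between -0.04 and -0.0335 m))) and y of bar2 in the frame of jig between -0.0385 and -0.032 m and z of bar2 in the frame of jig between 0.007 and 0.0135 m and (x of bar2 in the frame of jig between -0.0145 and -0.0095 m or (x of bar2 in the frame of jig between -0.04 and -0.0335 m and (x of bar1 in the frame of jig between -0.0145 and -0.0095 m or x of bar3 in the frame of jig between -0.0145 and -0.0095 m)) or (x of bar2 in the frame of jig between -0.0655 and -0.0575 m and (x of bar1 in the frame of jig between -0.04 and -0.0335 m or x of bar3 in the frame of jig between -0.04 and -0.0335 m))) and y of bar3 in the frame of jig between -0.0385 and -0.032 m and z of bar3 in the frame of jig between 0.007 and 0.0135 m and (x of bar3 in the frame of jig between -0.0145 and -0.0095 m or (x of bar3 in the frame of jig between -0.04 and -0.0335 m and (x of bar1 in the frame of jig between -0.0145 and -0.0095 m or x of bar2 in the frame of jig between -0.0145 and -0.0095 m)) or (x of bar3 in the frame of jig between -0.0655 and -0.0575 m and (x of bar1 in the frame of jig between -0.04 and -0.0335 m or x of bar2 in the frame of jig between -0.04 and -0.0335 m))) and x of done_bar in the frame of bin between -0.08 and 0.08 m and y of done_bar in the frame of bin between -0.06 and 0.06 m and z of done_bar in the frame of bin between -0.005 and 0.045 m), for 0.2 s.
At the end, for the whole second after the job is handed in: Lever within 0.05 rad of 0; every plain bar flat in the jig, square within 0.06 rad, end within 3.5 mm of the side stop, row without gaps (first bar within 2.5, second 4, third 5.5 mm of its snug place); finished bar in the blue bin; all at rest (value of joint presser between -0.05 and 0.05 rad and y of bar1 in the frame of jig between -0.0385 and -0.032 m and z of bar1 in the frame of jig between 0.007 and 0.0135 m and angle between the y axis of each of bar1, bar2, bar3 and the y axis of jig, either way round below 0.06 rad and (x of bar1 in the frame of jig between -0.0145 and -0.0095 m or (x of bar1 in the frame of jig between -0.04 and -0.0335 m and (x of bar2 in the frame of jig between -0.0145 and -0.0095 m or x of bar3 in the frame of jig between -0.0145 and -0.0095 m)) or (x of bar1 in the frame of jig between -0.0655 and -0.0575 m and (x of bar2 in the frame of jig between -0.04 and -0.0335 m or x of bar3 in the frame of jig between -0.04 and -0.0335 m))) and y of bar2 in the frame of jig between -0.0385 and -0.032 m and z of bar2 in the frame of jig between 0.007 and 0.0135 m and (x of bar2 in the frame of jig between -0.0145 and -0.0095 m or (x of bar2 in the frame of jig between -0.04 and -0.0335 m and (x of bar1 in the frame of jig between -0.0145 and -0.0095 m or x of bar3 in the frame of jig between -0.0145 and -0.0095 m)) or (x of bar2 in the frame of jig between -0.0655 and -0.0575 m and (x of bar1 in the frame of jig between -0.04 and -0.0335 m or x of bar3 in the frame of jig between -0.04 and -0.0335 m))) and y of bar3 in the frame of jig between -0.0385 and -0.032 m and z of bar3 in the frame of jig between 0.007 and 0.0135 m and (x of bar3 in the frame of jig between -0.0145 and -0.0095 m or (x of bar3 in the frame of jig between -0.04 and -0.0335 m and (x of bar1 in the frame of jig between -0.0145 and -0.0095 m or x of bar2 in the frame of jig between -0.0145 and -0.0095 m)) or (x of bar3 in the frame of jig between -0.0655 and -0.0575 m and (x of bar1 in the frame of jig between -0.04 and -0.0335 m or x of bar2 in the frame of jig between -0.04 and -0.0335 m))) and x of done_bar in the frame of bin between -0.08 and 0.08 m and y of done_bar in the frame of bin between -0.06 and 0.06 m and z of done_bar in the frame of bin between -0.005 and 0.045 m and linear speed of each of bar1, bar2, bar3, done_bar below 0.02 m/s); the robot touches nothing.
It fails at once if a bystander is knocked away (moved more than 40 mm) (distance of any of fitting, jar, tape, flange, wrench, screwdriver from where it was at the start of the episode above 0.04 m).
Of bar1, bar2, bar3 only 2 to 3 are there at a start; the rules pass over those that are not, and their reading is None.
At some moment in a run one of bar1, bar2, bar3 may be knocked a few centimetres aside while the robot is not near it.
Once in a run the grip may slacken for a moment while it holds something.
It also fails if it takes over 210 s, if anything falls off the work surface, if the arm or the gripper's body presses on something with over 40 N, if the wrist force passes 120 N, or if a joint passes its speed limit or range.

## Working session

There is one attempt and no reset: what is moved stays moved. The work goes in short steps, Python scripts to look and compute and a tool call to move; the robot and the scene stay as the last step left them, time stands still between calls to the robot, and variables do not carry over. Pictures are saved under pics/ and viewed, about 12 in all and at most 16, crops included, and the job is handed in when it is done.

Besides the shell and the picture viewer there is one more tool, called after "Call:" as a command line: name --argument value ..., lists and objects as JSON in quotes. servo_tool: Moves the arm, as the interface text tells. Its arguments: {"type":"object","properties":{"rows":{"type":"array","items":{"type":"object","properties":{"claw":{"type":"number"},"travel":{"type":"array","items":{"type":"number"}},"yaw":{"type":"number"}}}},"grip_force":{"type":"number"}},"required":["rows"]}

```bash
mkdir -p pics; cat > h.py <<'E'
import numpy as np, cv2
from plant import r
def cam(name):
    c=r.read_camera(name); R=cv2.Rodrigues(np.array(c["rvec"],float))[0]; t=np.array(c["tvec"],float).reshape(3)
    return c,R,t
def save(c,fn,crop=None,s=1):
    im=cv2.cvtColor(c["pixels"],cv2.COLOR_RGB2BGR)
    if crop: u0,v0,u1,v1=crop; im=im[v0:v1,u0:u1]
    if s!=1: im=cv2.resize(im,None,fx=s,fy=s,interpolation=cv2.INTER_CUBIC)
    cv2.imwrite(fn,im)
def ray(c,R,t,uv,z):
    "pixels -> world points on plane z"
    uv=np.atleast_2d(uv).astype(float)
    d=np.c_[uv,np.ones(len(uv))]@np.linalg.inv(c["camera_matrix"]).T@R
    o=-R.T@t
    return o+d*((z-o[2])/d[:,2])[:,None]
def cloud(c,R,t):
    Z=c["range_z"].astype(float); v,u=np.mgrid[:420,:560]
    p=np.stack([u,v,np.ones_like(u)],-1)@np.linalg.inv(c["camera_matrix"]).T*Z[...,None]
    return (p-t)@R
def proj(c,R,t,P):
    q=(np.atleast_2d(P)@R.T+t)@np.array(c["camera_matrix"]).T
    return q[:,:2]/q[:,2:]
E
python3 - <<'E'
from h import *
s=r.sense(); print({k:np.round(v,3).tolist() for k,v in s.items()}, r.tcp_to_grasp)
ims=[]
for n in ["scene","top"]:
    c,R,t=cam(n); save(c,f"pics/{n}0.png"); print(n,-R.T@t,R.T[:,2])
E
```

```text
{'t': 0.0, 'qpos': [-1.286, 0.412, -0.013, 1.597, 0.006, 1.134, -0.082], 'dq': [-0.0, 0.0, 0.0, 0.002, -0.0, -0.0, 0.0], 'tau': [0.0, -60.064, 0.682, -29.941, 0.014, 0.01, -0.0], 'tcp_pos': [215.833, 586.019, 230.466], 'tcp_rot': [[-0.938, 0.346, -0.0], [0.346, 0.938, -0.002], [-0.0, -0.002, -1.0]], 'ft_force': [-0.9, 0.896, -0.097], 'wrist_torque': [0.005, -0.034, 0.021], 'finger_gap': 85.346} 18.700000000000003
scene [1380.60405989  -75.86634435  851.86500434] [-0.70034791  0.06916154 -0.71044317]
top [416.38207296  17.30999144 991.35928786] [ 0.19912887 -0.02020534 -0.97976499]
```

View pics/scene0.png

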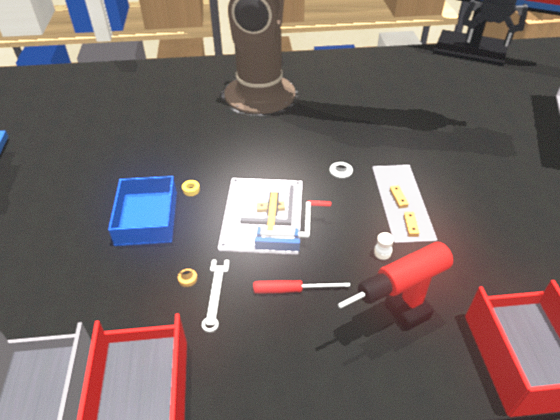

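View pics/top0.png

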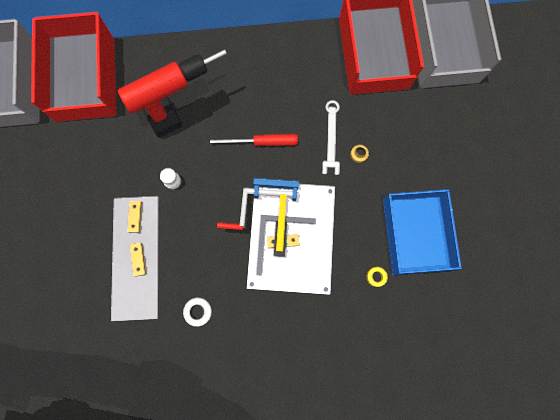

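The top view shows the jig plate at about (248-336, 183-294), with the red handle at (230,226) and the done bar at (283,240). Two plain bars lie on the mat at (134,217) and (138,259). The bin is at (423,232). The scene view agrees, and shows two bars in total.

```bash
cat >> h.py <<'E'
def blobs(m,amin=60):
    cs,_=cv2.findContours(m.astype(np.uint8),cv2.RETR_EXTERNAL,cv2.CHAIN_APPROX_NONE)
    return [k[:,0,:] for k in cs if cv2.contourArea(k)>amin]
def rect(P):
    "min-area rect of world xy points: centre, (long,short), angle of long axis in [0,pi)"
    (cx,cy),(w,h),a=cv2.minAreaRect(P[:,:2].astype(np.float32)); a=np.deg2rad(a)
    if w<h: w,h,a=h,w,a+np.pi/2
    return np.array([cx,cy]),(round(w,1),round(h,1)),round((a+np.pi)%np.pi,4)
E
python3 - <<'E'
from h import *
c,R,t=cam("top"); hsv=cv2.cvtColor(c["pixels"],cv2.COLOR_RGB2HSV); H,S,V=cv2.split(hsv)
W=cloud(c,R,t)
yel=(H>12)&(H<35)&(S>90)&(V>90)
for b in blobs(yel,40):
    print("yel",b.mean(0),len(b),rect(ray(c,R,t,b,18)), hsv[b[:,1],b[:,0]].mean(0))
red=((H<8)|(H>172))&(S>130)&(V>80)
for b in blobs(red,30):
    u,v=b.mean(0)
    if u<260 and 200<v<240: 
        print("red",b.mean(0),rect(ray(c,R,t,b,50)))
        p=W[red]; uu=np.argwhere(red); k=(uu[:,1]<260)&(uu[:,0]>200)&(uu[:,0]<240); print(np.median(p[k],0))
blu=(H>100)&(H<125)&(S>120)&(V>60)
for b in blobs(blu,200):
    u,v=b.mean(0)
    if v>150: print("blu",b.mean(0),rect(ray(c,R,t,b,55)))
for lo,nm,z,A in [(140,"wht",10,3000)]:
    m=(S<40)&(V>lo)
    m=cv2.morphologyEx(m.astype(np.uint8),cv2.MORPH_CLOSE,np.ones((3,3)))
    for b in blobs(m,1500):
        P=ray(c,R,t,b,z); print(nm,b.mean(0),rect(P))
        if 230<b.mean(0)[0]<350:
            ap=cv2.approxPolyDP(cv2.convexHull(b.astype(np.int32)),3,True)[:,0]; print(ap.tolist(), ray(c,R,t,ap,z)[:,:2].round(1).tolist())
# dark stops: vals
print(hsv[200:280:4,262].tolist()); print(hsv[250,110:165:5].tolist())
E
```

```text
yel [376.53333333 276.4       ] 60 (array([ 436.43869019, -206.88420105]), (45.6, 42.5), np.float64(1.4732)) [ 24.         170.03333333 157.75      ]
yel [137.43902439 258.98780488] 82 (array([523.08825684, 302.75924683]), (69.6, 26.0), np.float64(0.0893)) [ 21.6097561  128.18292683 203.74390244]
yel [270.38235294 241.41176471] 34 (array([531.51702881,  12.74147606]), (21.9, 15.3), np.float64(3.044)) [ 21.67647059 126.88235294 226.08823529]
yel [292.33333333 239.82051282] 39 (array([531.29718018, -34.47722626]), (26.2, 21.9), np.float64(1.4732)) [ 23.17948718 129.20512821 245.        ]
yel [134.20987654 216.2345679 ] 81 (array([617.21655273, 306.59472656]), (69.6, 25.9), np.float64(3.0334)) [ 21.35802469 132.2962963  202.48148148]
yel [281.00806452 222.5       ] 124 (array([572.92016602, -14.45495605]), (127.9, 16.4), np.float64(2.9734)) [ 23.55645161 182.01612903 220.0483871 ]
yel [359.25490196 153.17647059] 51 (array([ 713.45440674, -207.25964355]), (43.5, 40.5), np.float64(2.2195)) [ 19.07843137 135.74509804 138.05882353]
red [229.43103448 225.86206897] (array([570.859375  ,  96.2
[... 413 characters left out ...]
793893 236.81424936] (array([541.58178711, -34.46368408]), (240.9, 181.2), np.float64(2.9746))
[[333, 186], [330, 293], [247, 288], [253, 201], [259, 187]] [[644.9, -139.8], [410.5, -104.1], [438.4, 72.6], [628.0, 42.9], [658.8, 26.5]]
[[0, 0, 255], [0, 0, 255], [0, 0, 255], [0, 0, 255], [128, 7, 141], [123, 15, 150], [123, 15, 149], [117, 17, 150], [120, 12, 148], [111, 12, 147], [120, 12, 150], [113, 20, 150], [127, 16, 147], [127, 17, 132], [127, 16, 145], [130, 4, 179], [150, 6, 185], [143, 5, 188], [135, 5, 209], [0, 0, 255]]
[[40, 13, 60], [158, 5, 214], [140, 4, 214], [158, 5, 211], [19, 79, 255], [15, 80, 125], [28, 119, 255], [150, 2, 215], [165, 5, 212], [160, 4, 216], [0, 12, 65]]
```

Plate rectangle is 240.9 x 181.2 mm, which puts the jig origin at about (581, 20) and its x axis at -0.167 rad. The handle agrees with that to about 2 mm. I'm moving above the handle.

Call:
servo_tool --rows '[{"claw": 110, "travel": [0.177, -0.243, 0.0], "yaw": -0.692}, {"claw": 110, "travel": [0.177, -0.243, 0.0], "yaw": -0.692}, {"claw": 110, "travel": [0.177, -0.243, 0.0], "yaw": -0.692}, {"claw": 110, "travel": [0.177, -0.243, 0.0], "yaw": -0.692}, {"claw": 110, "travel": [0.177, -0.243, 0.0], "yaw": -0.692}]' --grip_force 30

```text
t: 0.78
tcp_pos: [394.1, 340.7, 230.7]
tcp_rot: [[-0.499, 0.866, -0.001], [0.866, 0.499, -0.001], [-0.0, -0.001, -1.0]]
ft_force: [0.6, -0.0, 0.1]
finger_gap: 48.3
```

Call:
servo_tool --rows '[{"claw": 110, "travel": [0.177, -0.243, 0.0], "yaw": -0.692}, {"claw": 110, "travel": [0.177, -0.243, 0.0], "yaw": -0.692}, {"claw": 110, "travel": [0.177, -0.243, -0.0], "yaw": -0.692}, {"claw": 110, "travel": [0.177, -0.243, -0.0], "yaw": -0.692}, {"claw": 110, "travel": [0.177, -0.243, -0.05], "yaw": -0.692}]'

```text
t: 1.4
tcp_pos: [570.1, 101.8, 190.3]
tcp_rot: [[0.172, 0.985, 0.006], [0.985, -0.172, 0.001], [0.002, 0.005, -1.0]]
ft_force: [0.5, 2.1, 0.7]
finger_gap: 48.3
```

```bash
python3 - <<'E'
from h import *
s=r.sense(); print(s["t"],s["tcp_pos"],s["tcp_rot"],s["qpos"],s["finger_gap"])
c,R,t=cam("wrist"); save(c,"pics/w1.png"); print(-R.T@t,R.T)
E
```

```text
1.4 [570.1155944  101.7870483  190.25646931] [[ 0.17172053  0.98512946  0.005658  ]
 [ 0.98514309 -0.17173048  0.00131889]
 [ 0.00227093  0.00534745 -0.99998312]] [-0.62062282  0.39016702  0.47420477  1.78893073 -0.20745509  1.00587232
 -0.23882251] 48.26800306669319
[579.52817106 165.70461804 333.29967377] [[ 0.98527887 -0.16661519 -0.03827446]
 [-0.17085298 -0.95196847 -0.254097  ]
 [ 0.00590034  0.25689571 -0.96642112]]
```

View pics/w1.png

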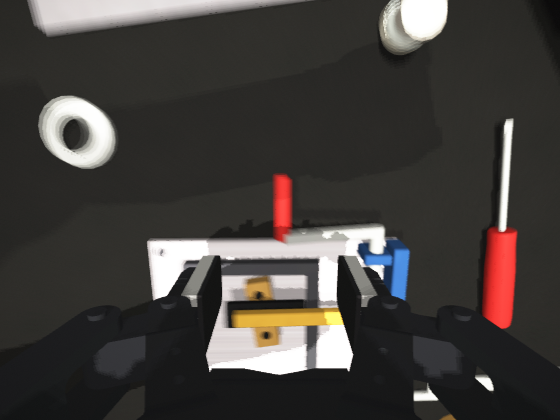

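The wrist view shows the handle at (282-285, 175-238), centred between the fingers. I'm descending and gripping it.

Call:
servo_tool --rows '[{"claw": 110, "travel": [0.0005, -0.002, -0.06], "yaw": 0.005}, {"claw": 110, "travel": [0.0005, -0.002, -0.11], "yaw": 0.005}, {"claw": 110, "travel": [0.0005, -0.002, -0.145], "yaw": 0.005}, {"claw": 110, "travel": [0.0005, -0.002, -0.157], "yaw": 0.005}, {"claw": 110, "travel": [0.0005, -0.002, -0.157], "yaw": 0.005}]'

```text
t: 2.08
tcp_pos: [569.1, 93.1, 25.9]
tcp_rot: [[0.17, 0.985, -0.003], [0.985, -0.17, -0.006], [-0.006, -0.002, -1.0]]
ft_force: [0.2, 0.0, 0.4]
finger_gap: 48.4
```

Call:
servo_tool --rows '[{"claw": 255, "travel": [0, 0, 0], "yaw": 0}, {"claw": 255, "travel": [0, 0, 0], "yaw": 0}, {"claw": 255, "travel": [0, 0, 0], "yaw": 0}, {"claw": 255, "travel": [0, 0, 0], "yaw": 0}, {"claw": 255, "travel": [0, 0, 0], "yaw": 0}]' --grip_force 40

```text
t: 2.7
tcp_pos: [570.0, 93.4, 26.5]
tcp_rot: [[0.17, 0.985, -0.001], [0.985, -0.17, -0.005], [-0.006, -0.0, -1.0]]
ft_force: [2.9, 0.7, 3.2]
finger_gap: 11.0
```

Call:
servo_tool --rows '[{"claw": 255, "travel": [0.0032, -0.0005, 0.0123], "yaw": 0}, {"claw": 255, "travel": [0.0081, -0.0014, 0.024], "yaw": 0}, {"claw": 255, "travel": [0.0147, -0.0025, 0.0349], "yaw": 0}, {"claw": 255, "travel": [0.0228, -0.0038, 0.0446], "yaw": 0}, {"claw": 255, "travel": [0.0228, -0.0038, 0.0446], "yaw": 0}]'

```text
t: 3.32
tcp_pos: [592.3, 89.7, 72.0]
tcp_rot: [[0.17, 0.985, -0.003], [0.985, -0.17, -0.005], [-0.005, -0.002, -1.0]]
ft_force: [-6.7, 1.9, 5.3]
finger_gap: 10.5
```

Call:
servo_tool --rows '[{"claw": 255, "travel": [0.0095, -0.0016, 0.0084], "yaw": 0}, {"claw": 255, "travel": [0.02, -0.0034, 0.0152], "yaw": 0}, {"claw": 255, "travel": [0.0315, -0.0053, 0.0204], "yaw": 0}, {"claw": 255, "travel": [0.0436, -0.0073, 0.0235], "yaw": 0}, {"claw": 255, "travel": [0.0436, -0.0073, 0.0235], "yaw": 0}]'

```text
t: 3.95
tcp_pos: [637.1, 82.2, 98.0]
tcp_rot: [[0.171, 0.985, -0.001], [0.985, -0.171, -0.004], [-0.004, -0.001, -1.0]]
ft_force: [-5.0, 0.8, 11.0]
finger_gap: 10.6
```

Call:
servo_tool --rows '[{"claw": 255, "travel": [0.009, -0.0015, 0.001], "yaw": 0}, {"claw": 255, "travel": [0.018, -0.003, 0.0012], "yaw": 0}, {"claw": 255, "travel": [0.025, -0.0042, 0.001], "yaw": 0}, {"claw": 255, "travel": [0.027, -0.0045, 0.001], "yaw": 0}, {"claw": 255, "travel": [0.027, -0.0045, 0.001], "yaw": 0}]'

```text
t: 4.58
tcp_pos: [661.5, 78.1, 100.6]
tcp_rot: [[0.17, 0.985, -0.007], [0.985, -0.17, -0.002], [-0.003, -0.007, -1.0]]
ft_force: [-15.1, 2.9, 15.0]
finger_gap: 10.6
```

Call:
servo_tool --rows '[{"claw": 110, "travel": [0, 0, 0], "yaw": 0}, {"claw": 110, "travel": [0, 0, 0], "yaw": 0}, {"claw": 110, "travel": [0, 0, 0.05], "yaw": 0}, {"claw": 110, "travel": [0, 0, 0.11], "yaw": 0}, {"claw": 110, "travel": [0, 0, 0.11], "yaw": 0}]'

```text
t: 5.2
tcp_pos: [665.2, 77.4, 216.7]
tcp_rot: [[0.171, 0.985, 0.004], [0.985, -0.171, -0.001], [-0.0, 0.004, -1.0]]
ft_force: [0.3, -0.0, -0.4]
finger_gap: 48.6
```

Call:
servo_tool --rows '[{"claw": 110, "travel": [-0.06, -0.01, 0], "yaw": 0}, {"claw": 110, "travel": [-0.12, -0.02, 0], "yaw": 0}, {"claw": 110, "travel": [-0.155, -0.07, 0], "yaw": 0}, {"claw": 110, "travel": [-0.155, -0.09, 0], "yaw": 0}, {"claw": 110, "travel": [-0.155, -0.09, 0], "yaw": 0}]'

```text
t: 5.82
tcp_pos: [510.4, -14.3, 217.1]
tcp_rot: [[0.175, 0.985, 0.005], [0.985, -0.175, -0.001], [-0.0, 0.005, -1.0]]
ft_force: [-0.2, 0.7, 0.6]
finger_gap: 48.6
```

```bash
cat >> h.py <<'E'
O=np.array([581.1,19.7]); A=-0.167
def jig(p): 
    c,s=np.cos(A),np.sin(A); return (np.asarray(p)[...,:2]-O)@np.array([[c,-s],[s,c]])
def unjig(p):
    c,s=np.cos(A),np.sin(A); return np.asarray(p)@np.array([[c,s],[-s,c]])+O
E
python3 - <<'E'
from h import *
s=r.sense(); print(s["t"],s["tcp_pos"],s["tcp_rot"][:,1],s["finger_gap"],s["ft_force"])
c,R,t=cam("wrist"); 
c2,R2,t2=cam("top")
im=np.hstack([cv2.cvtColor(c["pixels"],4),cv2.cvtColor(c2["pixels"][120:340,80:480],4)]) if 0 else None
save(c,"pics/w2.png"); save(c2,"pics/t2.png",(80,120,480,340),2)
E
```

```text
5.825 [510.43341053 -14.34263954 217.06632501] [ 0.98463632 -0.17453455  0.0053853 ] 48.6478954933757 [-0.19499711  0.65885688  0.6088343 ]
```

View pics/w2.png

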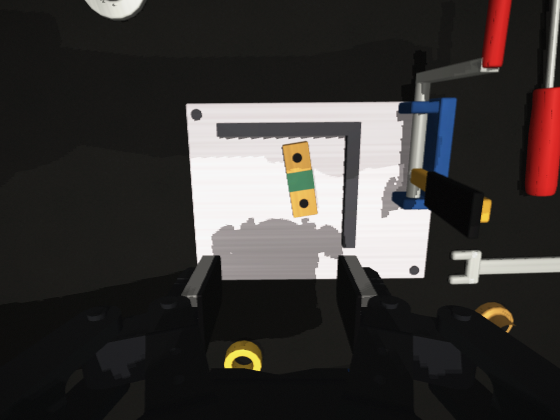

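View pics/t2.png

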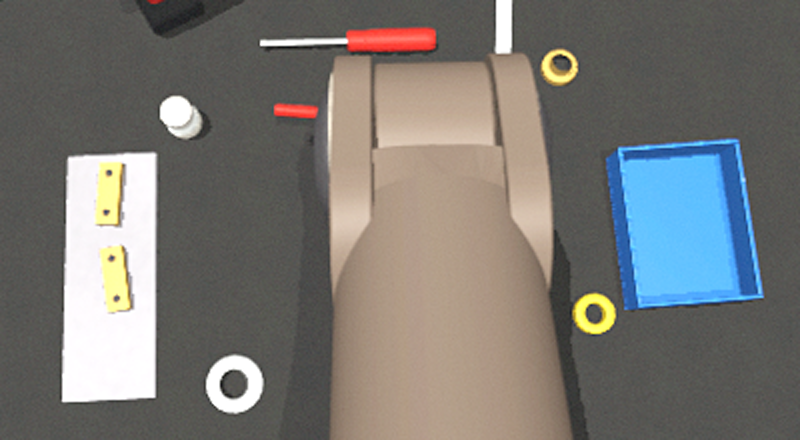

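The wrist view shows the lever up, with the foot upright at (450,205). The done bar is at (299,180), tilted. The stops' inside corner is near (345,137).

```bash
cat >> h.py <<'E'
def masks(c):
    H,S,V=cv2.split(cv2.cvtColor(c["pixels"],cv2.COLOR_RGB2HSV))
    yel=(H>10)&(H<35)&(S>90)&(V>70); grn=(H>40)&(H<95)&(S>80)&(V>40); red=((H<8)|(H>172))&(S>130)&(V>60)
    return H,S,V,yel,grn,red
def bars(c,R,t,ztop,yg=False,amin=200):
    H,S,V,yel,grn,red=masks(c); m=(yel|grn) if yg else yel
    m=cv2.morphologyEx(m.astype(np.uint8),cv2.MORPH_CLOSE,np.ones((5,5)))
    for b in blobs(m,amin):
        P=ray(c,R,t,b,ztop); k=rect(P)
        if 55<k[1][0]<85 and 18<k[1][1]<35: yield k,b.mean(0).round()
E
python3 - <<'E'
from h import *
c,R,t=cam("wrist")
s=r.sense(); print(s["tcp_pos"])
for k,uv in bars(c,R,t,24,True): print(k,uv,"jig",jig(k[0]))
W=cloud(c,R,t); H,S,V,yel,grn,red=masks(c)
m=red.copy(); m[:, :470]=0; m[80:]=0; print("handle",np.median(W[m],0), jig(np.median(W[m],0)), ray(c,R,t,np.argwhere(m)[:,::-1],119).mean(0))
# stops inner edges: dark vs light transitions, z=22
g=V.astype(int); print(V[100:150:2,270].tolist()); print(V[170,310:380:2].tolist())
hb=[rect(ray(c,R,t,b,10)) for b in blobs((V>90)&(S<60)&(np.mgrid[:420,:560][0]<285),4000)]; print(hb)
E
```

```text
[510.7459444  -11.59919095 216.51359258]
(array([531.31842041, -12.90208817]), (70.6, 23.8), np.float64(1.5574)) [300. 182.] jig [-43.66973536 -40.42345894]
handle [657.52440529  75.01624314 124.89170932] [66.1662461 67.2503112] [661.1725847   75.08913824 119.        ]
[24, 23, 22, 205, 227, 228, 230, 232, 229, 227, 226, 233, 231, 78, 76, 76, 76, 74, 75, 75, 107, 232, 230, 232, 229]
[223, 218, 242, 246, 235, 227, 227, 227, 228, 227, 227, 228, 228, 227, 228, 228, 228, 135, 38, 70, 69, 69, 69, 70, 70, 221, 243, 246, 246, 246, 246, 246, 246, 246, 246]
[(array([541.32189941, -33.67131805]), (239.6, 179.2), np.float64(2.975))]
```

Call:
servo_tool --rows '[{"claw": 141, "travel": [0.0206, -0.0013, -0.05], "yaw": 0.16}, {"claw": 141, "travel": [0.0206, -0.0013, -0.11], "yaw": 0.16}, {"claw": 141, "travel": [0.0206, -0.0013, -0.15], "yaw": 0.16}, {"claw": 141, "travel": [0.0206, -0.0013, -0.17], "yaw": 0.16}, {"claw": 141, "travel": [0.0206, -0.0013, -0.17], "yaw": 0.16}]'

```text
t: 6.6
tcp_pos: [530.4, -11.9, 44.5]
tcp_rot: [[0.01, 1.0, 0.0], [1.0, -0.01, -0.001], [-0.001, 0.0, -1.0]]
ft_force: [-0.0, 0.1, 1.2]
finger_gap: 38.1
```

Call:
servo_tool --rows '[{"claw": 141, "travel": [0, 0, 0], "yaw": 0}]'

```text
t: 6.72
tcp_pos: [531.2, -11.5, 45.1]
tcp_rot: [[0.009, 1.0, 0.001], [1.0, -0.009, -0.001], [-0.001, 0.001, -1.0]]
ft_force: [0.9, -0.6, -0.2]
finger_gap: 38.2
```

Call:
servo_tool --rows '[{"claw": 141, "travel": [0, -0.001, -0.02], "yaw": 0}, {"claw": 141, "travel": [0, -0.001, -0.0315], "yaw": 0}, {"claw": 141, "travel": [0, -0.001, -0.0315], "yaw": 0}, {"claw": 255, "travel": [0, -0.001, -0.0315], "yaw": 0}, {"claw": 255, "travel": [0, -0.001, -0.0315], "yaw": 0}]' --grip_force 60

```text
t: 7.35
tcp_pos: [531.8, -12.5, 14.5]
tcp_rot: [[0.009, 1.0, 0.002], [1.0, -0.009, -0.0], [-0.0, 0.002, -1.0]]
ft_force: [-1.4, 0.1, 6.1]
finger_gap: 21.8
```

Call:
servo_tool --rows '[{"claw": 255, "travel": [0, 0, 0], "yaw": 0}, {"claw": 255, "travel": [0, 0, 0], "yaw": 0}, {"claw": 255, "travel": [0, 0, 0.03], "yaw": 0}, {"claw": 255, "travel": [0, 0, 0.09], "yaw": 0}, {"claw": 255, "travel": [0, 0, 0.09], "yaw": 0}]'

```text
t: 7.98
tcp_pos: [534.5, -12.7, 108.2]
tcp_rot: [[0.009, 1.0, 0.01], [1.0, -0.009, 0.0], [0.001, 0.01, -1.0]]
ft_force: [0.6, 0.1, -1.9]
finger_gap: 22.1
```

Call:
servo_tool --rows '[{"claw": 255, "travel": [-0.014, -0.299, 0.01], "yaw": 0}, {"claw": 255, "travel": [-0.014, -0.299, 0.01], "yaw": 0}, {"claw": 255, "travel": [-0.014, -0.299, 0.01], "yaw": 0}, {"claw": 255, "travel": [-0.014, -0.299, 0.01], "yaw": 0}, {"claw": 255, "travel": [-0.014, -0.299, 0.01], "yaw": 0}]'

```text
t: 8.6
tcp_pos: [519.4, -314.2, 117.2]
tcp_rot: [[0.011, 1.0, 0.008], [1.0, -0.011, 0.0], [0.001, 0.008, -1.0]]
ft_force: [2.1, -0.3, -1.4]
finger_gap: 22.1
```

Call:
servo_tool --rows '[{"claw": 255, "travel": [0, 0, 0], "yaw": 0}, {"claw": 255, "travel": [0, 0, 0], "yaw": 0}]'

```text
t: 8.85
tcp_pos: [518.6, -313.6, 115.9]
tcp_rot: [[0.012, 1.0, 0.006], [1.0, -0.012, 0.002], [0.002, 0.006, -1.0]]
ft_force: [-0.5, -0.0, -2.4]
finger_gap: 22.5
```

```bash
python3 - <<'E'
from h import *
c,R,t=cam("top"); H,S,V,*_=masks(c); W=cloud(c,R,t)
m=(H>100)&(H<125)&(S>100)&(W[...,1]<-220)&(W[...,2]>50)&(W[...,2]<62); P=W[m]; print(m.sum(),rect(P),P.min(0),P.max(0))
s=r.sense(); print(s["tcp_pos"],s["finger_gap"]); save(c,"pics/t3.png",(80,120,480,340),2)
E
```

```text
445 (array([ 520.00305176, -310.67211914]), (170.4, 131.2), np.float64(3.1223)) [ 433.75913487 -374.72197214   50.05672571] [ 606.00960569 -244.15568333   59.12859114]
[ 519.16750906 -312.60812615  116.08112852] 21.756624408186347
```

Call:
servo_tool --rows '[{"claw": 255, "travel": [0, 0.002, -0.05], "yaw": 0}, {"claw": 255, "travel": [0, 0.002, -0.09], "yaw": 0}, {"claw": 255, "travel": [0, 0.002, -0.104], "yaw": 0}, {"claw": 255, "travel": [0, 0.002, -0.104], "yaw": 0}, {"claw": 141, "travel": [0, 0.002, -0.104], "yaw": 0}]'

```text
t: 9.52
tcp_pos: [520.4, -311.1, 13.8]
tcp_rot: [[0.01, 1.0, 0.009], [1.0, -0.01, 0.001], [0.001, 0.009, -1.0]]
ft_force: [-0.6, -0.6, -0.1]
finger_gap: 37.6
```

Call:
servo_tool --rows '[{"claw": 141, "travel": [0, 0, 0], "yaw": 0}, {"claw": 141, "travel": [0, 0, 0], "yaw": 0}, {"claw": 141, "travel": [0, 0, 0.06], "yaw": 0}, {"claw": 141, "travel": [0, 0, 0.12], "yaw": 0}, {"claw": 141, "travel": [0, 0, 0.18], "yaw": 0}]'

```text
t: 10.15
tcp_pos: [520.2, -311.2, 196.2]
tcp_rot: [[0.01, 1.0, 0.01], [1.0, -0.01, 0.001], [0.001, 0.01, -1.0]]
ft_force: [0.3, -0.4, 0.3]
finger_gap: 38.1
```

Call:
servo_tool --rows '[{"claw": 141, "travel": [-0.04, 0.3, 0.0], "yaw": -0.6}, {"claw": 141, "travel": [-0.04, 0.3, 0.0], "yaw": -0.6}, {"claw": 141, "travel": [-0.04, 0.3, 0.0], "yaw": -0.6}, {"claw": 141, "travel": [-0.04, 0.3, 0.0], "yaw": -0.6}, {"claw": 141, "travel": [-0.04, 0.3, 0.0], "yaw": -0.6}]'

```text
t: 10.78
tcp_pos: [480.4, -12.7, 196.8]
tcp_rot: [[0.574, 0.819, 0.01], [0.819, -0.574, -0.004], [0.002, 0.011, -1.0]]
ft_force: [1.2, 0.6, 0.4]
finger_gap: 38.2
```

Call:
servo_tool --rows '[{"claw": 141, "travel": [0.04, 0.29, 0.0], "yaw": -0.86}, {"claw": 141, "travel": [0.04, 0.29, 0.0], "yaw": -0.86}, {"claw": 141, "travel": [0.04, 0.29, 0.0], "yaw": -0.86}, {"claw": 141, "travel": [0.04, 0.29, 0.0], "yaw": -0.86}, {"claw": 141, "travel": [0.04, 0.29, 0.0], "yaw": -0.86}]'

```text
t: 11.4
tcp_pos: [520.3, 280.1, 197.3]
tcp_rot: [[0.995, 0.095, 0.004], [0.095, -0.995, -0.009], [0.003, 0.01, -1.0]]
ft_force: [0.8, -1.0, -0.0]
finger_gap: 38.2
```

Call:
servo_tool --rows '[{"claw": 141, "travel": [0, 0, 0], "yaw": 0}, {"claw": 141, "travel": [0, 0, 0], "yaw": 0}]'

```text
t: 11.65
tcp_pos: [520.2, 279.6, 197.4]
tcp_rot: [[0.995, 0.096, 0.004], [0.096, -0.995, -0.01], [0.003, 0.01, -1.0]]
ft_force: [-0.1, -1.1, 0.1]
finger_gap: 38.5
```

```bash
python3 - <<'E'
from h import *
s=r.sense(); print(s["t"],s["tcp_pos"],s["tcp_rot"][:,1],s["qpos"],s["finger_gap"],s["ft_force"])
c,R,t=cam("wrist"); save(c,"pics/w4.png")
for k,uv in bars(c,R,t,18): print("wrist",k,uv)
c,R,t=cam("top"); save(c,"pics/t4.png",(80,120,480,340),2)
for k,uv in bars(c,R,t,18,amin=60): print("top",k,uv)
for k,uv in bars(c,R,t,18,True,amin=60): print("top done",k,uv)
E
```

```text
11.65 [520.22246221 279.64898329 197.44358881] [ 0.09645139 -0.99528553  0.01019018] [-1.069678    0.43944206  0.66584161  1.75534128 -0.29506054  1.05209809
 -1.77612943] 38.50956348094 [-0.05325402 -1.13413168  0.08650324]
wrist (array([524.03326416, 304.94943237]), (69.8, 23.5), np.float64(0.0856)) [249. 181.]
wrist (array([590.84063721, 271.34988403]), (70.0, 24.5), np.float64(3.0184)) [294. 108.]
top (array([590.01550293, 269.21661377]), (67.3, 27.1), np.float64(3.0114)) [151. 227.]
top done (array([ 518.96984863, -309.95108032]), (70.2, 24.1), np.float64(1.5434)) [418. 233.]
top done (array([590.01550293, 269.21661377]), (67.3, 27.1), np.float64(3.0114)) [151. 227.]
```

View pics/w4.png

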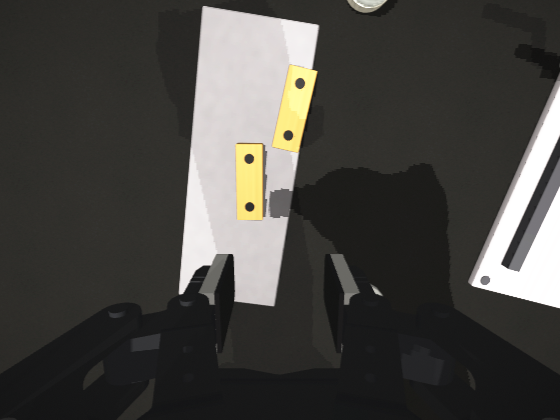

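The wrist view shows bar A on the mat at (249,181). Bar B has been knocked to (294,108) and overhangs the mat edge. The top view has the done bar in the bin. I'm gripping bar A.

Call:
servo_tool --rows '[{"claw": 141, "travel": [0.0038, 0.0253, -0.06], "yaw": -0.011}, {"claw": 141, "travel": [0.0038, 0.0253, -0.12], "yaw": -0.011}, {"claw": 141, "travel": [0.0038, 0.0253, -0.16], "yaw": -0.011}, {"claw": 141, "travel": [0.0038, 0.0253, -0.16], "yaw": -0.011}, {"claw": 141, "travel": [0.0038, 0.0253, -0.16], "yaw": -0.011}]'

```text
t: 12.38
tcp_pos: [525.8, 303.0, 39.7]
tcp_rot: [[0.997, 0.081, 0.006], [0.081, -0.997, -0.008], [0.005, 0.009, -1.0]]
ft_force: [-0.0, 0.1, 0.2]
finger_gap: 38.3
```

Call:
servo_tool --rows '[{"claw": 141, "travel": [0, 0, -0.02], "yaw": 0}, {"claw": 141, "travel": [0, 0, -0.0295], "yaw": 0}, {"claw": 141, "travel": [0, 0, -0.0295], "yaw": 0}, {"claw": 255, "travel": [0, 0, -0.0295], "yaw": 0}, {"claw": 255, "travel": [0, 0, -0.0295], "yaw": 0}]'

```text
t: 13.0
tcp_pos: [526.1, 303.2, 10.7]
tcp_rot: [[0.997, 0.081, 0.007], [0.081, -0.997, -0.008], [0.006, 0.008, -1.0]]
ft_force: [0.0, 0.0, 2.6]
finger_gap: 22.1
```

Call:
servo_tool --rows '[{"claw": 255, "travel": [0, 0, 0], "yaw": 0}, {"claw": 255, "travel": [0, 0, 0.0], "yaw": 0}, {"claw": 255, "travel": [0, 0, 0.06], "yaw": 0}, {"claw": 255, "travel": [0, 0, 0.1], "yaw": 0}, {"claw": 255, "travel": [0, 0, 0.1], "yaw": 0}]'

```text
t: 13.62
tcp_pos: [528.0, 304.1, 113.9]
tcp_rot: [[0.997, 0.081, 0.011], [0.081, -0.997, -0.004], [0.011, 0.005, -1.0]]
ft_force: [0.3, -0.1, -2.7]
finger_gap: 21.9
```

Call:
servo_tool --rows '[{"claw": 255, "travel": [0, 0, 0], "yaw": 0}]'

```text
t: 13.75
tcp_pos: [527.1, 304.1, 113.0]
tcp_rot: [[0.997, 0.082, 0.01], [0.082, -0.997, -0.005], [0.009, 0.006, -1.0]]
ft_force: [-0.4, 0.7, -1.7]
finger_gap: 22.0
```

Call:
servo_tool --rows '[{"claw": 255, "travel": [-0.02, -0.16, 0.0], "yaw": 0.66}, {"claw": 255, "travel": [-0.02, -0.16, 0.0], "yaw": 0.66}, {"claw": 255, "travel": [-0.02, -0.16, 0.0], "yaw": 0.66}, {"claw": 255, "travel": [-0.02, -0.16, 0.0], "yaw": 0.66}, {"claw": 255, "travel": [-0.02, -0.16, 0.0], "yaw": 0.66}]'

```text
t: 14.38
tcp_pos: [506.5, 143.4, 112.0]
tcp_rot: [[0.739, 0.674, 0.009], [0.674, -0.739, 0.002], [0.008, 0.005, -1.0]]
ft_force: [-0.0, 0.1, -1.1]
finger_gap: 21.8
```

Call:
servo_tool --rows '[{"claw": 255, "travel": [0.026, -0.155, 0.0], "yaw": 0.662}, {"claw": 255, "travel": [0.026, -0.155, 0.0], "yaw": 0.662}, {"claw": 255, "travel": [0.026, -0.155, 0.0], "yaw": 0.662}, {"claw": 255, "travel": [0.026, -0.155, 0.0], "yaw": 0.662}, {"claw": 255, "travel": [0.026, -0.155, 0.0], "yaw": 0.662}]'

```text
t: 15.0
tcp_pos: [532.2, -11.3, 111.2]
tcp_rot: [[0.171, 0.985, 0.004], [0.985, -0.171, 0.007], [0.008, 0.003, -1.0]]
ft_force: [-0.2, -0.1, -1.8]
finger_gap: 22.0
```

Call:
servo_tool --rows '[{"claw": 255, "travel": [0, 0, 0], "yaw": 0}, {"claw": 255, "travel": [0, 0, 0], "yaw": 0}]'

```text
t: 15.25
tcp_pos: [532.1, -10.3, 110.8]
tcp_rot: [[0.171, 0.985, 0.004], [0.985, -0.171, 0.007], [0.008, 0.002, -1.0]]
ft_force: [0.3, -0.7, -2.1]
finger_gap: 21.8
```

Call:
servo_tool --rows '[{"claw": 255, "travel": [0.001, 0, -0.05], "yaw": 0.004}, {"claw": 255, "travel": [0.001, 0, -0.08], "yaw": 0.004}, {"claw": 255, "travel": [0.001, 0, -0.0925], "yaw": 0.004}, {"claw": 255, "travel": [0.001, 0, -0.0925], "yaw": 0.004}, {"claw": 255, "travel": [0.001, 0, -0.0925], "yaw": 0.004}]'

```text
t: 15.88
tcp_pos: [533.9, -10.1, 19.1]
tcp_rot: [[0.167, 0.986, 0.005], [0.986, -0.167, 0.007], [0.008, 0.004, -1.0]]
ft_force: [-0.9, 0.2, -2.0]
finger_gap: 22.0
```

Call:
servo_tool --rows '[{"claw": 141, "travel": [0, 0, 0], "yaw": 0}, {"claw": 141, "travel": [0, 0, 0], "yaw": 0}, {"claw": 141, "travel": [0, 0, 0.05], "yaw": 0}, {"claw": 141, "travel": [0, 0, 0.06], "yaw": 0}, {"claw": 141, "travel": [0, 0, 0.06], "yaw": 0}]'

```text
t: 16.5
tcp_pos: [534.5, -10.0, 80.0]
tcp_rot: [[0.167, 0.986, 0.008], [0.986, -0.167, 0.008], [0.009, 0.006, -1.0]]
ft_force: [-0.5, 0.2, -0.3]
finger_gap: 38.0
```

Call:
servo_tool --rows '[{"claw": 255, "travel": [-0.0375, 0.006, 0.0], "yaw": 0}, {"claw": 255, "travel": [-0.0375, 0.006, 0.0], "yaw": 0}, {"claw": 255, "travel": [-0.0375, 0.006, -0.03], "yaw": 0}, {"claw": 255, "travel": [-0.0375, 0.006, -0.05], "yaw": 0}, {"claw": 255, "travel": [-0.0375, 0.006, -0.05], "yaw": 0}]'

```text
t: 17.12
tcp_pos: [495.9, -4.2, 28.2]
tcp_rot: [[0.167, 0.986, 0.004], [0.986, -0.167, 0.007], [0.008, 0.003, -1.0]]
ft_force: [-0.1, -0.6, 1.1]
finger_gap: 0.1
```

```bash
python3 - <<'E'
from h import *
s=r.sense(); print(s["t"],s["tcp_pos"],jig(s["tcp_pos"]),s["finger_gap"],s["ft_force"])
c,R,t=cam("wrist"); save(c,"pics/w5.png")
for k,uv in bars(c,R,t,24): print("wrist",k,uv,jig(k[0]),k[2]-1.404)
E
```

```text
17.125 [495.8723936   -4.18743471  28.15383683] [-80.07122459 -37.72205487] 0.1330063895266107 [-0.11266858 -0.58266525  1.07524196]
wrist (array([533.28320312,  -3.04728317]), (56.4, 25.6), np.float64(1.4079)) [362. 248.] [-43.37040031 -30.3791595 ] 0.0039000000000000146
```

View pics/w5.png

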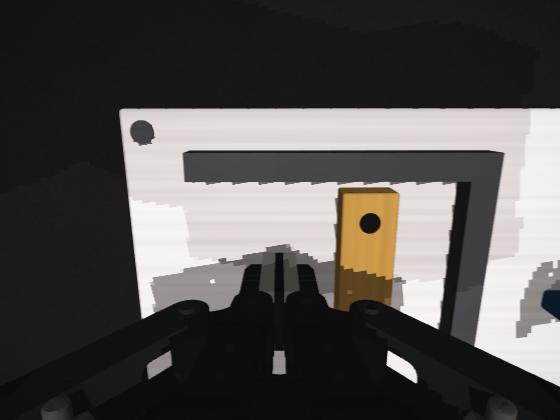

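The bar lies at jig (-43, about -40) and is square, with the fingers clear on its near side. I'm lowering and pushing toward the back stop.

Call:
servo_tool --rows '[{"claw": 255, "travel": [0, 0, -0.014], "yaw": 0}, {"claw": 255, "travel": [0, 0, -0.014], "yaw": 0}, {"claw": 255, "travel": [0.0118, -0.002, -0.014], "yaw": 0}, {"claw": 255, "travel": [0.0237, -0.004, -0.014], "yaw": 0}, {"claw": 255, "travel": [0.0296, -0.005, -0.014], "yaw": 0}]'

```text
t: 17.8
tcp_pos: [527.4, -9.4, 15.4]
tcp_rot: [[0.168, 0.986, 0.006], [0.986, -0.168, 0.007], [0.008, 0.005, -1.0]]
ft_force: [-3.2, 0.2, 4.1]
finger_gap: 0.2
```

Call:
servo_tool --rows '[{"claw": 255, "travel": [0.002, -0.0003, 0], "yaw": 0}, {"claw": 255, "travel": [0.004, -0.0007, 0], "yaw": 0}, {"claw": 255, "travel": [0.006, -0.001, 0], "yaw": 0}, {"claw": 255, "travel": [0.008, -0.0013, 0], "yaw": 0}, {"claw": 255, "travel": [0.008, -0.0013, 0], "yaw": 0}]'

```text
t: 18.42
tcp_pos: [535.7, -10.7, 15.5]
tcp_rot: [[0.168, 0.986, 0.007], [0.986, -0.168, 0.007], [0.008, 0.005, -1.0]]
ft_force: [-1.5, 0.5, 2.2]
finger_gap: -0.2
```

Call:
servo_tool --rows '[{"claw": 255, "travel": [0.001, -0.0002, 0], "yaw": 0}, {"claw": 255, "travel": [0.002, -0.0003, 0], "yaw": 0}, {"claw": 255, "travel": [0.002, -0.0003, 0], "yaw": 0}]'

```text
t: 18.8
tcp_pos: [537.9, -11.1, 15.4]
tcp_rot: [[0.168, 0.986, 0.007], [0.986, -0.168, 0.007], [0.008, 0.006, -1.0]]
ft_force: [-1.9, -0.3, 2.9]
finger_gap: 0.1
```

Call:
servo_tool --rows '[{"claw": 255, "travel": [0.001, -0.0002, 0], "yaw": 0}, {"claw": 255, "travel": [0.002, -0.0003, 0], "yaw": 0}, {"claw": 255, "travel": [0.002, -0.0003, 0], "yaw": 0}]'

```text
t: 19.18
tcp_pos: [539.7, -11.4, 15.4]
tcp_rot: [[0.168, 0.986, 0.006], [0.986, -0.168, 0.007], [0.008, 0.005, -1.0]]
ft_force: [-3.7, 0.2, 4.9]
finger_gap: 0.1
```

Call:
servo_tool --rows '[{"claw": 255, "travel": [0.001, -0.0002, 0], "yaw": 0}, {"claw": 255, "travel": [0.001, -0.0002, 0], "yaw": 0}, {"claw": 255, "travel": [0.001, -0.0002, 0], "yaw": 0}]'

```text
t: 19.55
tcp_pos: [539.8, -11.5, 15.3]
tcp_rot: [[0.168, 0.986, 0.005], [0.986, -0.168, 0.007], [0.008, 0.003, -1.0]]
ft_force: [-5.2, 1.1, 6.0]
finger_gap: -0.3
```

Call:
servo_tool --rows '[{"claw": 255, "travel": [0.003, -0.0005, 0], "yaw": 0}, {"claw": 255, "travel": [0.003, -0.0005, 0], "yaw": 0}, {"claw": 255, "travel": [0.003, -0.0005, 0], "yaw": 0}]'

```text
t: 19.92
tcp_pos: [540.1, -11.5, 15.2]
tcp_rot: [[0.167, 0.986, -0.0], [0.986, -0.167, 0.008], [0.008, -0.002, -1.0]]
ft_force: [-11.6, 1.3, 12.6]
finger_gap: 0.1
```

Call:
servo_tool --rows '[{"claw": 255, "travel": [-0.02, 0.0033, 0], "yaw": 0}, {"claw": 255, "travel": [-0.02, 0.0033, 0.06], "yaw": 0}, {"claw": 255, "travel": [-0.06, 0.01, 0.12], "yaw": 0}, {"claw": 255, "travel": [-0.06, 0.01, 0.165], "yaw": 0}, {"claw": 141, "travel": [-0.06, 0.01, 0.165], "yaw": 0}]'

```text
t: 20.55
tcp_pos: [483.1, -1.3, 184.5]
tcp_rot: [[0.167, 0.986, 0.009], [0.986, -0.167, 0.01], [0.012, 0.007, -1.0]]
ft_force: [0.2, 0.1, -0.5]
finger_gap: 17.4
```

Call:
servo_tool --rows '[{"claw": 141, "travel": [0, 0, 0], "yaw": 0}, {"claw": 141, "travel": [0, 0, 0], "yaw": 0}]'

```text
t: 20.8
tcp_pos: [483.2, -1.4, 183.8]
tcp_rot: [[0.167, 0.986, 0.009], [0.986, -0.168, 0.01], [0.011, 0.007, -1.0]]
ft_force: [-0.2, 0.0, 0.1]
finger_gap: 38.2
```

```bash
python3 - <<'E'
from h import *
s=r.sense(); print(s["t"],s["tcp_pos"],jig(s["tcp_pos"]),s["finger_gap"],s["ft_force"])
c,R,t=cam("wrist"); save(c,"pics/w6.png")
for k,uv in bars(c,R,t,24): print("wrist",k,uv,jig(k[0]),k[2]-1.404)
H,S,V,*_=masks(c)
hb=[rect(ray(c,R,t,b,10)) for b in blobs((V>90)&(S<60)&(np.mgrid[:420,:560][0]<285),4000)]; print(hb)
E
```

```text
20.8 [483.16365097  -1.42346623 183.79321395] [-93.06260185 -37.10904773] 38.21927032549608 [-0.18578636  0.02669089  0.10019729]
wrist (array([561.29711914, -15.58451843]), (70.2, 26.7), np.float64(1.4014)) [371. 194.] [-13.66221741 -38.08536657] -0.0025999999999999357
[(array([543.00744629, -23.15153503]), (239.7, 157.8), np.float64(2.9743))]
```

View pics/w6.png

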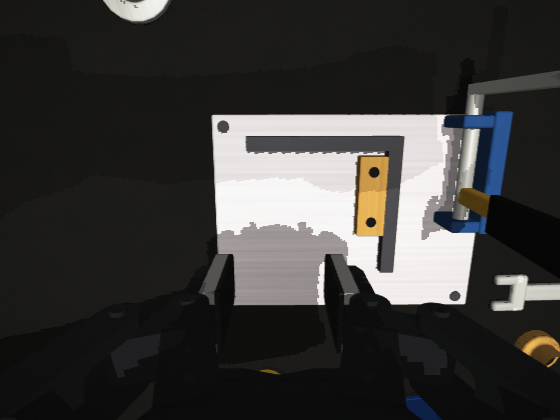

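The bar is square against the back stop, with about 3 mm left to the side stop. Next is bar B.

Call:
servo_tool --rows '[{"claw": 141, "travel": [-0.02, 0.12, 0.01], "yaw": -0.763}, {"claw": 141, "travel": [-0.02, 0.12, 0.01], "yaw": -0.763}, {"claw": 141, "travel": [-0.02, 0.12, 0.01], "yaw": -0.763}, {"claw": 141, "travel": [-0.02, 0.12, 0.01], "yaw": -0.763}, {"claw": 141, "travel": [-0.02, 0.12, 0.01], "yaw": -0.763}]'

```text
t: 21.48
tcp_pos: [462.5, 118.7, 192.4]
tcp_rot: [[0.804, 0.594, 0.011], [0.594, -0.804, 0.0], [0.009, 0.006, -1.0]]
ft_force: [-0.2, -0.4, 0.3]
finger_gap: 38.2
```

Call:
servo_tool --rows '[{"claw": 141, "travel": [0.124, 0.133, 0.0], "yaw": -0.763}, {"claw": 141, "travel": [0.124, 0.133, 0.0], "yaw": -0.763}, {"claw": 141, "travel": [0.124, 0.133, 0.0], "yaw": -0.763}, {"claw": 141, "travel": [0.124, 0.133, 0.0], "yaw": -0.763}, {"claw": 141, "travel": [0.124, 0.133, 0.0], "yaw": -0.763}]'

```text
t: 22.1
tcp_pos: [586.2, 251.5, 190.3]
tcp_rot: [[0.992, -0.126, 0.006], [-0.126, -0.992, -0.01], [0.007, 0.009, -1.0]]
ft_force: [-0.1, 0.1, 0.2]
finger_gap: 38.2
```

Call:
servo_tool --rows '[{"claw": 141, "travel": [0, 0, 0], "yaw": 0}, {"claw": 141, "travel": [0, 0, 0], "yaw": 0}]'

```text
t: 22.35
tcp_pos: [585.9, 250.9, 190.2]
tcp_rot: [[0.992, -0.124, 0.005], [-0.124, -0.992, -0.01], [0.006, 0.009, -1.0]]
ft_force: [0.9, -0.5, -0.2]
finger_gap: 38.1
```

```bash
python3 - <<'E'
from h import *
s=r.sense(); y=s["tcp_rot"][:,1]; a=np.arctan2(y[1],y[0]); print(s["t"],s["tcp_pos"],a,s["qpos"][6])
c,R,t=cam("wrist"); save(c,"pics/w7.png")
for k,uv in bars(c,R,t,18): print("wrist",k,uv,"move",k[0]-s["tcp_pos"][:2],"yaw",(k[2]-np.pi/2-a+np.pi/2)%np.pi-np.pi/2)
W=cloud(c,R,t); H,S,V,yel,*_=masks(c); P=W[yel]; print(np.percentile(P[:,2],[5,50,95]))
E
```

```text
22.35 [585.86811106 250.88612425 190.16758791] -1.6953700595787504 -1.9472275769183067
wrist (array([591.27301025, 271.68951416]), (70.4, 24.3), np.float64(3.0151)) [252. 187.] move [ 5.4048992  20.80338991] yaw -0.0019189208059398055
[16.79254404 18.42555748 24.3990607 ]
```

Call:
servo_tool --rows '[{"claw": 141, "travel": [0.0045, 0.0208, -0.05], "yaw": 0}, {"claw": 141, "travel": [0.0045, 0.0208, -0.11], "yaw": 0}, {"claw": 141, "travel": [0.0045, 0.0208, -0.152], "yaw": 0}, {"claw": 141, "travel": [0.0045, 0.0208, -0.152], "yaw": 0}, {"claw": 141, "travel": [0.0045, 0.0208, -0.152], "yaw": 0}]'

```text
t: 23.02
tcp_pos: [591.8, 271.9, 40.4]
tcp_rot: [[0.992, -0.125, 0.008], [-0.125, -0.992, -0.009], [0.009, 0.008, -1.0]]
ft_force: [1.0, -0.0, -0.4]
finger_gap: 38.0
```

Call:
servo_tool --rows '[{"claw": 141, "travel": [0, 0, -0.02], "yaw": 0}, {"claw": 141, "travel": [0, 0, -0.029], "yaw": 0}, {"claw": 141, "travel": [0, 0, -0.029], "yaw": 0}, {"claw": 255, "travel": [0, 0, -0.029], "yaw": 0}, {"claw": 255, "travel": [0, 0, -0.029], "yaw": 0}]'

```text
t: 23.65
tcp_pos: [592.1, 271.9, 11.9]
tcp_rot: [[0.992, -0.125, 0.008], [-0.125, -0.992, -0.009], [0.009, 0.007, -1.0]]
ft_force: [-0.5, 0.1, 2.2]
finger_gap: 22.0
```

Call:
servo_tool --rows '[{"claw": 255, "travel": [0, 0, 0], "yaw": 0}, {"claw": 255, "travel": [0, 0, 0.0], "yaw": 0}, {"claw": 255, "travel": [0, 0, 0.06], "yaw": 0}, {"claw": 255, "travel": [0, 0, 0.1], "yaw": 0}, {"claw": 255, "travel": [0, 0, 0.1], "yaw": 0}]'

```text
t: 24.28
tcp_pos: [594.3, 272.6, 115.6]
tcp_rot: [[0.992, -0.125, 0.014], [-0.125, -0.992, -0.005], [0.015, 0.004, -1.0]]
ft_force: [-0.4, 0.4, -2.2]
finger_gap: 21.9
```

Call:
servo_tool --rows '[{"claw": 255, "travel": [0, 0, 0], "yaw": 0}]'

```text
t: 24.4
tcp_pos: [593.4, 272.6, 114.6]
tcp_rot: [[0.992, -0.125, 0.012], [-0.125, -0.992, -0.006], [0.013, 0.004, -1.0]]
ft_force: [0.2, 0.5, -2.5]
finger_gap: 21.9
```

Call:
servo_tool --rows '[{"claw": 255, "travel": [-0.06, -0.14, 0.0], "yaw": 0.765}, {"claw": 255, "travel": [-0.06, -0.14, 0.0], "yaw": 0.765}, {"claw": 255, "travel": [-0.06, -0.14, 0.0], "yaw": 0.765}, {"claw": 255, "travel": [-0.06, -0.14, 0.0], "yaw": 0.765}, {"claw": 255, "travel": [-0.06, -0.14, 0.0], "yaw": 0.765}]'

```text
t: 25.02
tcp_pos: [532.7, 132.1, 113.6]
tcp_rot: [[0.803, 0.596, 0.011], [0.596, -0.803, 0.004], [0.012, 0.003, -1.0]]
ft_force: [0.0, 0.2, -1.2]
finger_gap: 21.5
```

Call:
servo_tool --rows '[{"claw": 255, "travel": [-0.02, -0.141, 0.0], "yaw": 0.764}, {"claw": 255, "travel": [-0.02, -0.141, 0.0], "yaw": 0.764}, {"claw": 255, "travel": [-0.02, -0.141, 0.0], "yaw": 0.764}, {"claw": 255, "travel": [-0.02, -0.141, 0.0], "yaw": 0.764}, {"claw": 255, "travel": [-0.02, -0.141, 0.0], "yaw": 0.764}]'

```text
t: 25.65
tcp_pos: [512.5, -8.7, 112.9]
tcp_rot: [[0.171, 0.985, 0.004], [0.985, -0.171, 0.011], [0.012, 0.002, -1.0]]
ft_force: [-0.0, 0.1, -2.1]
finger_gap: 22.0
```

Call:
servo_tool --rows '[{"claw": 255, "travel": [0, 0, 0], "yaw": 0}, {"claw": 255, "travel": [0, 0, 0], "yaw": 0}]'

```text
t: 25.9
tcp_pos: [512.4, -8.1, 112.5]
tcp_rot: [[0.173, 0.985, 0.003], [0.985, -0.173, 0.011], [0.011, 0.001, -1.0]]
ft_force: [0.7, -0.0, -1.3]
finger_gap: 21.7
```

Call:
servo_tool --rows '[{"claw": 255, "travel": [0, 0, -0.05], "yaw": 0.005}, {"claw": 255, "travel": [0, 0, -0.08], "yaw": 0.005}, {"claw": 255, "travel": [0, 0, -0.093], "yaw": 0.005}, {"claw": 255, "travel": [0, 0, -0.093], "yaw": 0.005}, {"claw": 255, "travel": [0, 0, -0.093], "yaw": 0.005}]'

```text
t: 26.52
tcp_pos: [513.2, -7.9, 20.2]
tcp_rot: [[0.168, 0.986, 0.005], [0.986, -0.168, 0.011], [0.012, 0.003, -1.0]]
ft_force: [0.2, -0.1, -1.8]
finger_gap: 21.8
```

Call:
servo_tool --rows '[{"claw": 141, "travel": [0, 0, 0], "yaw": 0}, {"claw": 141, "travel": [0, 0, 0], "yaw": 0}, {"claw": 141, "travel": [0, 0, 0.05], "yaw": 0}, {"claw": 141, "travel": [0, 0, 0.06], "yaw": 0}, {"claw": 141, "travel": [0, 0, 0.06], "yaw": 0}]'

```text
t: 27.15
tcp_pos: [513.9, -7.8, 81.1]
tcp_rot: [[0.168, 0.986, 0.007], [0.986, -0.168, 0.011], [0.012, 0.005, -1.0]]
ft_force: [0.2, 0.3, -0.3]
finger_gap: 38.2
```

Call:
servo_tool --rows '[{"claw": 255, "travel": [-0.036, 0.006, 0.0], "yaw": 0}, {"claw": 255, "travel": [-0.036, 0.006, 0.0], "yaw": 0}, {"claw": 255, "travel": [-0.036, 0.006, -0.03], "yaw": 0}, {"claw": 255, "travel": [-0.036, 0.006, -0.05], "yaw": 0}, {"claw": 255, "travel": [-0.036, 0.006, -0.05], "yaw": 0}]'

```text
t: 27.78
tcp_pos: [476.7, -2.0, 29.3]
tcp_rot: [[0.168, 0.986, 0.003], [0.986, -0.168, 0.011], [0.011, 0.001, -1.0]]
ft_force: [-0.9, 0.1, 0.2]
finger_gap: -0.2
```

Call:
servo_tool --rows '[{"claw": 255, "travel": [0, 0, 0], "yaw": 0}]'

```text
t: 27.9
tcp_pos: [477.1, -2.1, 29.4]
tcp_rot: [[0.168, 0.986, 0.003], [0.986, -0.168, 0.011], [0.011, 0.001, -1.0]]
ft_force: [-0.7, -0.2, 0.1]
finger_gap: -0.1
```

```bash
python3 - <<'E'
from h import *
s=r.sense(); print(s["t"],s["tcp_pos"],jig(s["tcp_pos"]),s["finger_gap"],s["ft_force"])
c,R,t=cam("wrist"); save(c,"pics/w8.png")
for k,uv in bars(c,R,t,24): print("wrist",k,uv,jig(k[0]),k[2]-1.404)
E
```

```text
27.9 [477.10671276  -2.12791599  29.42536173] [-98.91817815 -38.81051067] -0.14533186993800487 [-0.74147053 -0.21358024  0.07875921]
wrist (array([559.43951416, -15.13980103]), (71.2, 29.6), np.float64(1.4037)) [470. 258.] [-15.56790224 -37.95561621] -0.00029999999999996696
wrist (array([512.668396  ,  -0.79413986]), (58.6, 25.5), np.float64(1.4056)) [359. 246.] [-64.07294011 -31.58405517] 0.0016000000000000458
```

View pics/w8.png

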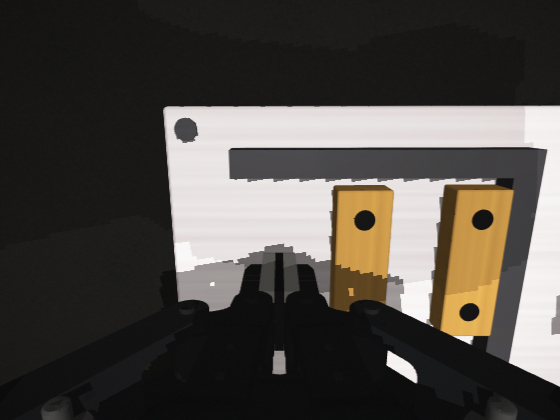

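Both bars are square, at jig x of about -13 and -62. I'm pushing the second one up to the first.

Call:
servo_tool --rows '[{"claw": 255, "travel": [0, 0, -0.0145], "yaw": 0}, {"claw": 255, "travel": [0, 0, -0.0145], "yaw": 0}, {"claw": 255, "travel": [0.012, -0.002, -0.0145], "yaw": 0}, {"claw": 255, "travel": [0.022, -0.0037, -0.0145], "yaw": 0}, {"claw": 255, "travel": [0.03, -0.005, -0.0145], "yaw": 0}]'

```text
t: 28.58
tcp_pos: [508.0, -7.3, 15.1]
tcp_rot: [[0.168, 0.986, 0.004], [0.986, -0.169, 0.011], [0.011, 0.002, -1.0]]
ft_force: [-1.6, 0.7, 1.1]
finger_gap: -0.3
```

Call:
servo_tool --rows '[{"claw": 255, "travel": [0.002, -0.0003, 0], "yaw": 0}, {"claw": 255, "travel": [0.004, -0.0007, 0], "yaw": 0}, {"claw": 255, "travel": [0.005, -0.0008, 0], "yaw": 0}, {"claw": 255, "travel": [0.005, -0.0008, 0], "yaw": 0}]'

```text
t: 29.08
tcp_pos: [512.9, -8.0, 15.1]
tcp_rot: [[0.168, 0.986, 0.004], [0.986, -0.168, 0.011], [0.011, 0.002, -1.0]]
ft_force: [-2.2, 0.9, 0.7]
finger_gap: -0.1
```

Call:
servo_tool --rows '[{"claw": 255, "travel": [0.001, -0.0002, 0], "yaw": 0}, {"claw": 255, "travel": [0.002, -0.0003, 0], "yaw": 0}, {"claw": 255, "travel": [0.002, -0.0003, 0], "yaw": 0}]'

```text
t: 29.45
tcp_pos: [515.1, -8.4, 15.2]
tcp_rot: [[0.168, 0.986, 0.004], [0.986, -0.168, 0.011], [0.011, 0.002, -1.0]]
ft_force: [-0.1, 0.9, 1.4]
finger_gap: 0.3
```

Call:
servo_tool --rows '[{"claw": 255, "travel": [0.001, -0.0002, 0], "yaw": 0}, {"claw": 255, "travel": [0.002, -0.0003, 0], "yaw": 0}, {"claw": 255, "travel": [0.002, -0.0003, 0], "yaw": 0}]'

```text
t: 29.82
tcp_pos: [515.8, -8.5, 15.0]
tcp_rot: [[0.168, 0.986, 0.001], [0.986, -0.168, 0.011], [0.011, -0.001, -1.0]]
ft_force: [-5.8, 1.2, 5.1]
finger_gap: 0.0
```

Call:
servo_tool --rows '[{"claw": 255, "travel": [0.003, -0.0005, 0], "yaw": 0}, {"claw": 255, "travel": [0.003, -0.0005, 0], "yaw": 0}, {"claw": 255, "travel": [0.003, -0.0005, 0], "yaw": 0}]'

```text
t: 30.2
tcp_pos: [516.0, -8.5, 14.9]
tcp_rot: [[0.168, 0.986, -0.004], [0.986, -0.168, 0.012], [0.011, -0.006, -1.0]]
ft_force: [-10.3, 2.3, 10.5]
finger_gap: 0.0
```

Call:
servo_tool --rows '[{"claw": 255, "travel": [-0.012, 0.002, 0], "yaw": 0}, {"claw": 255, "travel": [-0.012, 0.002, 0.02], "yaw": 0}, {"claw": 255, "travel": [-0.012, 0.002, 0.05], "yaw": 0}, {"claw": 255, "travel": [-0.012, 0.002, 0.05], "yaw": 0}, {"claw": 255, "travel": [-0.012, 0.002, 0.05], "yaw": 0}]'

```text
t: 30.82
tcp_pos: [503.9, -6.5, 64.6]
tcp_rot: [[0.168, 0.986, -0.004], [0.986, -0.168, 0.012], [0.011, -0.005, -1.0]]
ft_force: [-0.4, 0.2, -0.4]
finger_gap: -0.1
```

Call:
servo_tool --rows '[{"claw": 255, "travel": [0.017, -0.034, 0], "yaw": 0}, {"claw": 255, "travel": [0.0343, -0.0672, 0], "yaw": 0}, {"claw": 255, "travel": [0.0343, -0.0672, 0], "yaw": 0}, {"claw": 255, "travel": [0.0343, -0.0672, 0], "yaw": 0}]'

```text
t: 31.32
tcp_pos: [537.3, -73.2, 63.6]
tcp_rot: [[0.168, 0.986, -0.005], [0.986, -0.168, 0.012], [0.011, -0.007, -1.0]]
ft_force: [-0.4, -0.4, 0.7]
finger_gap: -0.1
```

```bash
python3 - <<'E'
from h import *
s=r.sense(); print(s["t"],s["tcp_pos"],jig(s["tcp_pos"]),s["finger_gap"],s["ft_force"])
c,R,t=cam("wrist"); save(c,"pics/w9.png")
for k,uv in bars(c,R,t,24): print("wrist",k,uv,jig(k[0]),k[2]-1.404)
E
```

```text
31.325 [537.34572523 -73.17886556  63.60526427] [-27.70678559 -98.85977068] -0.13432731631051126 [-0.40491683 -0.3621207   0.69614034]
```

View pics/w9.png

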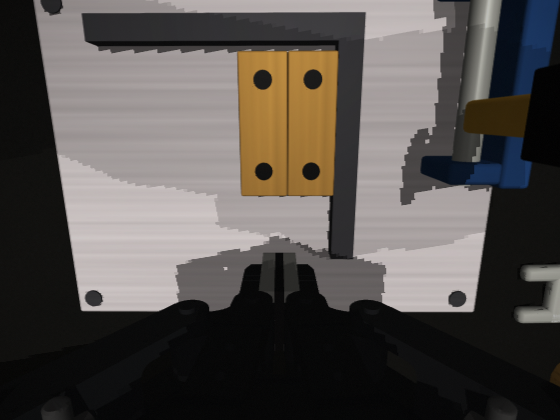

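The two bars are tight together against the back stop, with a small gap at the side stop (238-338, 52). I'm pushing both ends home.

Call:
servo_tool --rows '[{"claw": 255, "travel": [0, 0, -0.03], "yaw": 0}, {"claw": 255, "travel": [0, 0, -0.0485], "yaw": 0}, {"claw": 255, "travel": [0, 0, -0.0485], "yaw": 0}, {"claw": 255, "travel": [0.001, 0.006, -0.0485], "yaw": 0}, {"claw": 255, "travel": [0.0018, 0.011, -0.0485], "yaw": 0}]'

```text
t: 32.0
tcp_pos: [539.9, -60.8, 16.2]
tcp_rot: [[0.167, 0.986, -0.004], [0.986, -0.166, 0.013], [0.012, -0.006, -1.0]]
ft_force: [0.3, -0.1, -0.0]
finger_gap: 0.3
```

Call:
servo_tool --rows '[{"claw": 255, "travel": [0.0002, 0.001, 0], "yaw": 0}, {"claw": 255, "travel": [0.0003, 0.002, 0], "yaw": 0}, {"claw": 255, "travel": [0.0005, 0.003, 0], "yaw": 0}, {"claw": 255, "travel": [0.0005, 0.003, 0], "yaw": 0}]'

```text
t: 32.5
tcp_pos: [540.5, -58.9, 16.4]
tcp_rot: [[0.168, 0.986, -0.003], [0.986, -0.167, 0.012], [0.011, -0.005, -1.0]]
ft_force: [-0.7, -5.2, 4.3]
finger_gap: 0.2
```

Call:
servo_tool --rows '[{"claw": 255, "travel": [0.0002, 0.001, 0], "yaw": 0}, {"claw": 255, "travel": [0.0003, 0.002, 0], "yaw": 0}, {"claw": 255, "travel": [0.0003, 0.002, 0], "yaw": 0}]'

```text
t: 32.88
tcp_pos: [540.9, -56.8, 16.5]
tcp_rot: [[0.167, 0.986, -0.003], [0.986, -0.167, 0.012], [0.011, -0.005, -1.0]]
ft_force: [-1.0, -3.7, 2.3]
finger_gap: 0.0
```

Call:
servo_tool --rows '[{"claw": 255, "travel": [0.0002, 0.001, 0], "yaw": 0}, {"claw": 255, "travel": [0.0003, 0.002, 0], "yaw": 0}, {"claw": 255, "travel": [0.0003, 0.002, 0], "yaw": 0}]'

```text
t: 33.25
tcp_pos: [541.2, -54.7, 16.4]
tcp_rot: [[0.167, 0.986, -0.003], [0.986, -0.167, 0.012], [0.011, -0.005, -1.0]]
ft_force: [-1.8, -3.9, 3.7]
finger_gap: -0.0
```

Call:
servo_tool --rows '[{"claw": 255, "travel": [0.0002, 0.001, 0], "yaw": 0}, {"claw": 255, "travel": [0.0002, 0.001, 0], "yaw": 0}, {"claw": 255, "travel": [0.0002, 0.001, 0], "yaw": 0}]'

```text
t: 33.62
tcp_pos: [541.2, -54.6, 16.4]
tcp_rot: [[0.168, 0.986, -0.003], [0.986, -0.168, 0.011], [0.01, -0.005, -1.0]]
ft_force: [-1.6, -7.5, 2.8]
finger_gap: -0.3
```

Call:
servo_tool --rows '[{"claw": 255, "travel": [0.0002, 0.001, 0], "yaw": 0}, {"claw": 255, "travel": [0.0003, 0.002, 0], "yaw": 0}, {"claw": 255, "travel": [0.0003, 0.002, 0], "yaw": 0}]'

```text
t: 34.0
tcp_pos: [541.2, -54.5, 16.5]
tcp_rot: [[0.169, 0.986, -0.004], [0.986, -0.169, 0.009], [0.008, -0.005, -1.0]]
ft_force: [-2.2, -8.1, 4.4]
finger_gap: 0.2
```

Call:
servo_tool --rows '[{"claw": 255, "travel": [-0.0023, -0.014, 0], "yaw": 0}, {"claw": 255, "travel": [-0.0023, -0.014, 0.02], "yaw": 0}, {"claw": 255, "travel": [-0.008, -0.02, 0.06], "yaw": 0}, {"claw": 255, "travel": [-0.012, -0.03, 0.09], "yaw": 0}, {"claw": 255, "travel": [-0.012, -0.03, 0.09], "yaw": 0}]'

```text
t: 34.62
tcp_pos: [530.4, -85.1, 108.6]
tcp_rot: [[0.17, 0.985, 0.001], [0.985, -0.17, 0.01], [0.009, -0.001, -1.0]]
ft_force: [0.8, -0.5, 0.4]
finger_gap: -0.4
```

Call:
servo_tool --rows '[{"claw": 255, "travel": [0, 0, 0], "yaw": 0}, {"claw": 255, "travel": [0, 0, 0], "yaw": 0}]'

```text
t: 34.88
tcp_pos: [530.0, -84.6, 107.6]
tcp_rot: [[0.169, 0.986, -0.001], [0.985, -0.169, 0.01], [0.01, -0.002, -1.0]]
ft_force: [-0.1, -0.2, 0.4]
finger_gap: -0.2
```

```bash
python3 - <<'E'
from h import *
s=r.sense(); print(s["t"],s["tcp_pos"],jig(s["tcp_pos"]),s["finger_gap"],s["ft_force"])
c,R,t=cam("wrist"); save(c,"pics/w10.png",(100,0,520,300),1.9)
H,S,V,yel,*_=masks(c)
for b in blobs(cv2.morphologyEx(yel.astype(np.uint8),cv2.MORPH_CLOSE,np.ones((5,5))),500):
    k=rect(ray(c,R,t,b,24)); print(k,b.mean(0),jig(k[0]),k[2]-1.404)
E
```

```text
34.875 [530.01312201 -84.55288771 107.63622589] [ -33.04673176 -111.29441684] -0.17904964841540627 [-0.07886066 -0.17506491  0.39217431]
(array([ 699.59844971, -195.7676239 ]), (43.5, 23.1), np.float64(1.5706)) [543.20606061 327.19393939] [ 152.66595568 -192.77262645] 0.16660000000000008
(array([550.78448486, -10.38320923]), (69.3, 48.8), np.float64(1.4044)) [294.18796992  92.13784461] [-24.89318542 -34.70387954] 0.000400000000000178
```

View pics/w10.png

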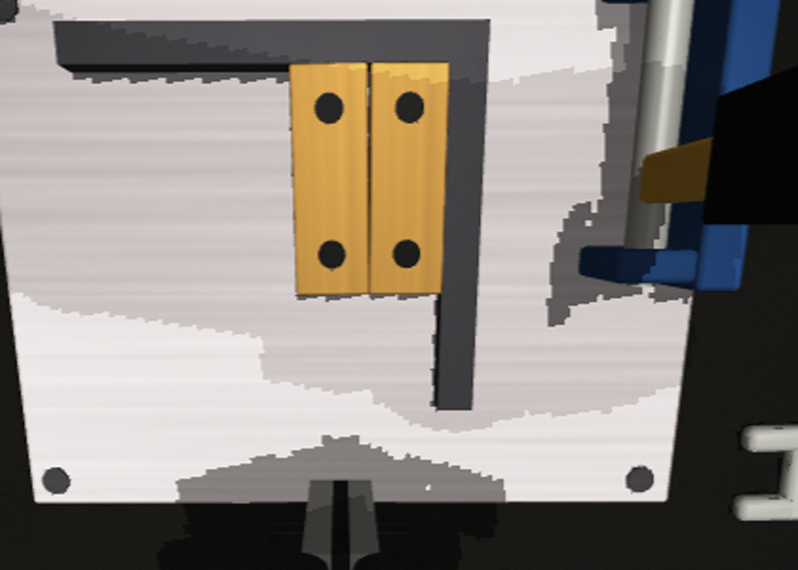

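Both bars are home: row centre at jig (-24.9, -34.7), square to 0.001 rad, and touching both stops. Next I lift over the foot and go to the raised handle.

Call:
servo_tool --rows '[{"claw": 110, "travel": [-0.02, 0.0, 0.06], "yaw": 0}, {"claw": 110, "travel": [-0.02, 0.0, 0.12], "yaw": 0}, {"claw": 110, "travel": [-0.02, 0, 0.14], "yaw": 0}, {"claw": 110, "travel": [-0.02, 0.06, 0.14], "yaw": 0}, {"claw": 110, "travel": [-0.02, 0.11, 0.14], "yaw": 0}]'

```text
t: 35.55
tcp_pos: [509.8, 27.2, 247.4]
tcp_rot: [[0.17, 0.985, -0.001], [0.985, -0.17, 0.01], [0.01, -0.003, -1.0]]
ft_force: [0.4, -0.3, 0.3]
finger_gap: 48.6
```

Call:
servo_tool --rows '[{"claw": 110, "travel": [0.0, 0.06, 0], "yaw": 0}, {"claw": 110, "travel": [0.05, 0.06, 0], "yaw": 0}, {"claw": 110, "travel": [0.1, 0.06, 0], "yaw": 0}, {"claw": 110, "travel": [0.145, 0.06, 0], "yaw": 0}, {"claw": 110, "travel": [0.145, 0.06, 0], "yaw": 0}]'

```text
t: 36.17
tcp_pos: [656.4, 87.2, 244.6]
tcp_rot: [[0.17, 0.985, -0.004], [0.985, -0.17, 0.009], [0.008, -0.005, -1.0]]
ft_force: [-0.9, -0.3, -0.6]
finger_gap: 48.6
```

Call:
servo_tool --rows '[{"claw": 110, "travel": [0, 0, 0], "yaw": 0}, {"claw": 110, "travel": [0, 0, 0], "yaw": 0}]'

```text
t: 36.42
tcp_pos: [655.5, 87.5, 244.2]
tcp_rot: [[0.17, 0.986, -0.005], [0.985, -0.17, 0.009], [0.008, -0.006, -1.0]]
ft_force: [-0.6, -0.2, 0.2]
finger_gap: 48.5
```

```bash
python3 - <<'E'
from h import *
s=r.sense(); y=s["tcp_rot"][:,1]; print(s["t"],s["tcp_pos"],np.arctan2(y[1],y[0]),jig(s["tcp_pos"]),s["finger_gap"])
c,R,t=cam("wrist"); save(c,"pics/w11.png")
H,S,V,yel,grn,red=masks(c)
for b in blobs(red,100):
    P=ray(c,R,t,b,119); k=rect(P); print(k,b.mean(0),jig(k[0]))
for k,uv in bars(c,R,t,24): print(k,jig(k[0]))
E
```

```text
36.425 [655.45710102  87.47486194 244.19101365] -0.17037301379555672 [62.05677053 79.19196686] 48.48757723653386
(array([738.07165527,  28.29737091]), (74.4, 19.3), np.float64(1.4908)) [396.25615764 254.69950739] [153.35874988  34.57035119]
(array([661.10327148,  80.18341827]), (55.6, 11.7), np.float64(1.4036)) [289.37267081 210.8136646 ] [68.83640982 72.94049642]
(array([860.30297852, 184.89079285]), (26.8, 8.7), np.float64(1.9766)) [554.64044944  15.38202247] [247.85985987 209.30310823]
```

View pics/w11.png

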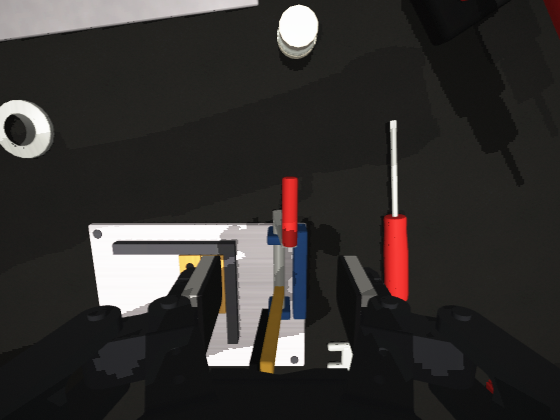

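The handle is at (290,212), at jig x of about 69, so the lever is still fully up. I'm descending and gripping it.

Call:
servo_tool --rows '[{"claw": 110, "travel": [0.006, -0.001, -0.05], "yaw": 0}, {"claw": 110, "travel": [0.006, -0.001, -0.1], "yaw": 0}, {"claw": 110, "travel": [0.006, -0.001, -0.135], "yaw": 0}, {"claw": 110, "travel": [0.006, -0.001, -0.143], "yaw": 0}, {"claw": 110, "travel": [0.006, -0.001, -0.143], "yaw": 0}]'

```text
t: 37.1
tcp_pos: [661.8, 86.6, 102.6]
tcp_rot: [[0.17, 0.986, -0.003], [0.985, -0.169, 0.01], [0.009, -0.005, -1.0]]
ft_force: [-0.7, -0.9, 1.3]
finger_gap: 48.5
```

Call:
servo_tool --rows '[{"claw": 255, "travel": [0, 0, 0], "yaw": 0}, {"claw": 255, "travel": [0, 0, 0], "yaw": 0}, {"claw": 255, "travel": [0, 0, 0], "yaw": 0}, {"claw": 255, "travel": [0, 0, 0], "yaw": 0}, {"claw": 255, "travel": [0, 0, 0], "yaw": 0}]' --grip_force 40

```text
t: 37.72
tcp_pos: [662.8, 86.7, 104.5]
tcp_rot: [[0.17, 0.986, -0.001], [0.985, -0.169, 0.01], [0.01, -0.003, -1.0]]
ft_force: [-1.7, 1.3, 5.8]
finger_gap: 11.0
```

Call:
servo_tool --rows '[{"claw": 255, "travel": [-0.0125, 0.0021, 0.0004], "yaw": 0}, {"claw": 255, "travel": [-0.025, 0.0042, -0.0011], "yaw": 0}, {"claw": 255, "travel": [-0.0372, 0.0063, -0.0045], "yaw": 0}, {"claw": 255, "travel": [-0.0486, 0.0082, -0.0097], "yaw": 0}, {"claw": 255, "travel": [-0.0486, 0.0082, -0.0097], "yaw": 0}]'

```text
t: 38.35
tcp_pos: [614.8, 94.9, 96.1]
tcp_rot: [[0.169, 0.986, 0.002], [0.985, -0.169, 0.011], [0.011, 0.0, -1.0]]
ft_force: [-0.8, -0.7, 5.2]
finger_gap: 10.2
```

Call:
servo_tool --rows '[{"claw": 255, "travel": [-0.0106, 0.0018, -0.0068], "yaw": 0}, {"claw": 255, "travel": [-0.02, 0.0034, -0.0152], "yaw": 0}, {"claw": 255, "travel": [-0.0281, 0.0048, -0.0249], "yaw": 0}, {"claw": 255, "travel": [-0.0347, 0.0059, -0.0358], "yaw": 0}, {"claw": 255, "travel": [-0.0347, 0.0059, -0.0358], "yaw": 0}]'

```text
t: 38.98
tcp_pos: [580.6, 100.8, 59.8]
tcp_rot: [[0.169, 0.986, 0.003], [0.986, -0.169, 0.01], [0.011, 0.001, -1.0]]
ft_force: [4.2, -1.2, -4.2]
finger_gap: 10.5
```

Call:
servo_tool --rows '[{"claw": 255, "travel": [-0.0045, 0.0008, -0.009], "yaw": 0}, {"claw": 255, "travel": [-0.0072, 0.0012, -0.017], "yaw": 0}, {"claw": 255, "travel": [-0.009, 0.0015, -0.023], "yaw": 0}, {"claw": 255, "travel": [-0.0096, 0.0016, -0.027], "yaw": 0}, {"claw": 255, "travel": [-0.0096, 0.0016, -0.027], "yaw": 0}]'

```text
t: 39.6
tcp_pos: [571.3, 102.4, 32.5]
tcp_rot: [[0.169, 0.986, 0.003], [0.986, -0.169, 0.01], [0.011, 0.002, -1.0]]
ft_force: [5.3, -1.3, -2.8]
finger_gap: 10.6
```

Call:
servo_tool --rows '[{"claw": 255, "travel": [0, 0, -0.001], "yaw": 0}, {"claw": 255, "travel": [0, 0, -0.001], "yaw": 0}, {"claw": 255, "travel": [0, 0, -0.001], "yaw": 0}]'

```text
t: 39.98
tcp_pos: [571.2, 102.4, 31.4]
tcp_rot: [[0.169, 0.986, 0.003], [0.985, -0.169, 0.01], [0.011, 0.001, -1.0]]
ft_force: [2.7, -0.1, 1.6]
finger_gap: 10.4
```

Call:
servo_tool --rows '[{"claw": 255, "travel": [-0.0002, 0, -0.0015], "yaw": 0}, {"claw": 255, "travel": [-0.0002, 0, -0.0015], "yaw": 0}, {"claw": 255, "travel": [-0.0002, 0, -0.0015], "yaw": 0}]'

```text
t: 40.35
tcp_pos: [571.1, 102.4, 30.4]
tcp_rot: [[0.169, 0.986, 0.003], [0.985, -0.169, 0.011], [0.011, 0.002, -1.0]]
ft_force: [1.4, -1.5, 8.3]
finger_gap: 10.5
```

Call:
servo_tool --rows '[{"claw": 255, "travel": [-0.0002, 0, -0.002], "yaw": 0}, {"claw": 255, "travel": [-0.0002, 0, -0.002], "yaw": 0}, {"claw": 255, "travel": [-0.0002, 0, -0.002], "yaw": 0}]'

```text
t: 40.72
tcp_pos: [571.1, 102.5, 30.2]
tcp_rot: [[0.169, 0.986, 0.004], [0.985, -0.169, 0.011], [0.012, 0.002, -1.0]]
ft_force: [-3.0, -2.5, 20.8]
finger_gap: 10.3
```

It stalls with 20 N upward, so the foot is on the bars. I'm releasing and clearing.

Call:
servo_tool --rows '[{"claw": 110, "travel": [0, 0, 0.001], "yaw": 0}, {"claw": 110, "travel": [0, 0, 0.001], "yaw": 0}, {"claw": 110, "travel": [0, 0, 0.001], "yaw": 0}, {"claw": 110, "travel": [0, 0, 0.05], "yaw": 0}, {"claw": 110, "travel": [0, 0, 0.11], "yaw": 0}]'

```text
t: 41.35
tcp_pos: [569.7, 102.3, 139.7]
tcp_rot: [[0.169, 0.986, 0.0], [0.986, -0.169, 0.01], [0.01, -0.002, -1.0]]
ft_force: [1.1, 0.7, 1.4]
finger_gap: 48.7
```

Call:
servo_tool --rows '[{"claw": 110, "travel": [-0.05, -0.05, 0.06], "yaw": 0}, {"claw": 110, "travel": [-0.08, -0.1, 0.08], "yaw": 0}, {"claw": 110, "travel": [-0.08, -0.13, 0.08], "yaw": 0}, {"claw": 110, "travel": [-0.08, -0.13, 0.08], "yaw": 0}, {"claw": 110, "travel": [-0.08, -0.13, 0.08], "yaw": 0}]'

```text
t: 41.98
tcp_pos: [489.6, -27.3, 219.5]
tcp_rot: [[0.17, 0.986, -0.0], [0.985, -0.17, 0.01], [0.01, -0.002, -1.0]]
ft_force: [0.5, -0.5, -0.9]
finger_gap: 48.5
```

```bash
python3 - <<'E'
from h import *
s=r.sense(); print(s["t"],s["tcp_pos"],jig(s["tcp_pos"]),s["ft_force"])
c,R,t=cam("wrist"); save(c,"pics/w12.png",(100,0,560,300),1.7)
H,S,V,yel,grn,red=masks(c)
for b in blobs(red,100):
    k=rect(ray(c,R,t,b,52)); print("red",k,b.mean(0),jig(k[0]))
W=cloud(c,R,t); m=red&(np.abs(W[...,0]-570)<40)&(np.abs(W[...,1]-98)<40); print("handle z",np.percentile(W[m][:,2],[10,50,90]),jig(np.median(W[m],0)))
for b in blobs(yel,150):
    k=rect(ray(c,R,t,b,24)); print(k,b.mean(0),jig(k[0]))
c,R,t=cam("top")
for k,uv in bars(c,R,t,18,True,amin=60): print("top done",k,uv)
E
```

```text
41.975 [489.61091673 -27.28881091 219.45289097] [-82.40556851 -61.54285488] [ 0.46960705 -0.51422018 -0.86273242]
red (array([725.07427979, -14.23106003]), (88.5, 9.4), np.float64(1.5922)) [555.65454545 130.90909091] [147.611477    -9.52690567]
red (array([567.95397949,  91.48665619]), (44.0, 12.3), np.float64(1.4023)) [352.43448276  29.24827586] [-24.89585675  68.60275635]
handle z [51.73043068 54.75624153 56.21813341] [-25.98737297  70.02872232]
(array([ 437.64126587, -197.84329224]), (49.3, 41.0), np.float64(1.4024)) [259.2300885  349.61946903] [-105.30182025 -238.36320825]
(array([ 706.36352539, -196.52200317]), (46.6, 37.3), np.float64(2.2247)) [514.76315789 313.19078947] [ 159.46231138 -192.3919871 ]
(array([572.15863037, -26.81074905]), (131.9, 43.5), np.float64(3.0147)) [357.84782609 167.26086957] [ -1.08573448 -47.34996356]
(array([554.34460449,  13.41155338]), (49.8, 22.4), np.float64(2.9721)) [342.54901961 132.12418301] [-25.33787516 -10.64837226]
top done (array([ 519.12091064, -309.87081909]), (70.2, 23.9), np.float64(1.5836)) [418. 233.]
```

View pics/w12.png

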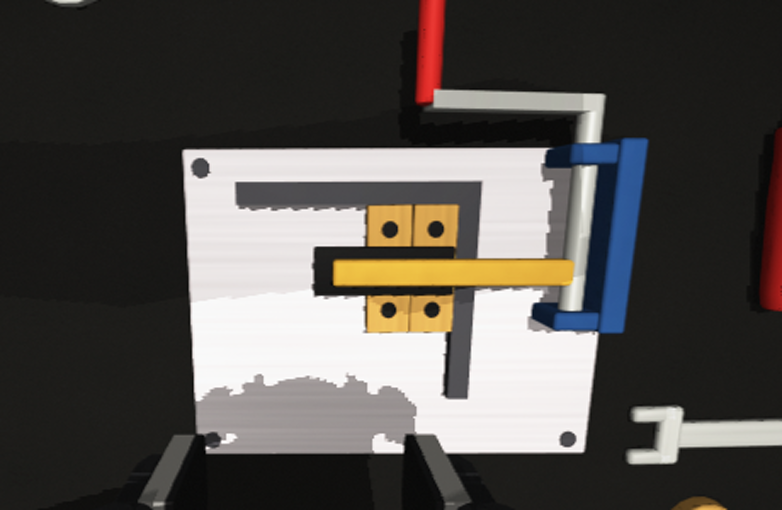

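The foot lies flat across both bars, the row is tight in the corner, and the handle is at its lowered height. I'm handing in.

```bash
python3 -c "
from plant import r
print(r.sign_off())"
```

```text
the job is handed in; nothing more can be done
None
```

The job is done and handed in at about 42 s. I raised the lever to its end stop, put the finished bar in the blue bin, and loaded the two plain bars that were on the mat. Then I lowered the lever until the foot pressed on them.

**Knocked bar:** one plain bar was knocked aside on the mat during the run. I found it again with the wrist camera and loaded it as normal.

**Last checks:**
- **Row:** with the lever still up, the row's centre was at jig (-24.9, -34.7) mm against an ideal of (-24, -35). It was 48.8 mm wide for two bars and square to about 0.001 rad.
- **Lever:** it stopped against about 20 N upward. Afterwards the top of the handle read about 55 mm, which puts the lever near 0 rad.
- **Finished bar:** it was about 1 mm from the bin's centre.
- **After lowering:** the last picture shows both bars still tight in the corner under the foot, with the gripper clear of everything.

No check failed or disagreed beyond the 1–2 mm calibration scatter. I only looked over the bystanders in pictures and did not measure them; I saw no contact with any.

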